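Hang the sample pail on the gated hook

TASK

Leave the small steel pail standing on the counter while you swing its folded-down wire bail upright, then carry it by the bail to the grey stand and press the bail bar down past the red spring gates until it drops home in both slots of the double hook and the gates snap shut over it. The height at which the hook is clamped is not known, so feel for it and never force it (25 N at most); let go and leave the pail hanging there, without disturbing the other things on the counter.

Things in the scene. Friction and masses are not known exactly. Their poses are not given: they have to be found in the camera images.
- pail: open steel pail, 104 mm across, 80 mm high, loose, 0.3 to 0.55 kg; origin at the centre of its underside, z up. The bail turns about a line along the pail's y axis, 66 mm above the origin. Only the bail is to be gripped
- bail_bar (a point): middle of the bail's straight cross bar, the place to grip: blue sleeve 9 mm thick, 48 mm long along the pail's y axis, fast on the wire: gripped with more than some 5 N it turns badly between the pads and can tip the pail as it rises. Wire 6 mm thick, straight for 50 mm either side, legs 116 mm apart. Bar to pivot line 90 mm: upright it is 156 mm above the pail's underside, 76 mm above its rim
- bail (a joint): angle of the bail on the pail, rad: 0 upright; positive = folded to the pail's -x side (bar 90*sin(angle) mm to -x of the pivots, 90*cos(angle) mm above them). It starts folded, at 1.4 to 1.8. Stiff pivots hold it where it is left
- stand: fixed grey stand, origin at the foot of its post, front is -x: base plate 210 x 150 x 12 mm (160 mm before to 50 mm behind the post), post 222 mm high. A double hook clamped to the post points to -x: two level prongs at y = +37 and -37 mm, 10 mm wide, 8 mm thick. The bar comes in from the front above their tips, the prongs passing between bar and pail rim
- slot_foot (a point): point on the counter straight below the middle between the two slots (stand's x = -95 mm), axes as the stand. Each prong has a slot open upward, 12 mm wide, between an upturned tip (17.5 mm above the slot floor, outer face 11 mm before this point) and a back cheek. The clamp height is not measured: the slot floor is 187 to 211 mm above the counter
- gate_left (a joint): red spring gate over the slot at y = +37 mm, rad: 0 shut (its rest), grows as it is pushed down, 1.5 fully down. Its top is 18 mm above the slot floor. A bar pressed down with about 8 to 13 N (twice the pail's weight) folds both gates aside, passes them, and they spring back above it; seated on the floor the bar is 18 mm below where it first touched them
- gate_right (a joint): the same gate over the slot at y = -37 mm
- bottle_drop: small white dropper bottle, 28 x 28 x 58 mm, bystander; origin at its underside
- timer: white bench timer, 62 x 62 x 18 mm, bystander; origin at its underside
- logbook: blue book, 210 x 150 x 13 mm, bystander; origin at its underside
- tape_roll: roll of tape, 69 mm across, 18 mm high, bystander; origin at its underside
- dish: clear petri dish, 58 mm across, 12 mm high, bystander; origin at its underside
Things that resemble listed ones, but are neither listed nor needed, are in the scene too. Several things have the shape of the pail; the one meant has the colours described above.

How it is judged:
By the outcome, as a careful person would: the job done as asked, in the order asked, and still so for the second after the job is handed in, with the robot touching nothing.
It also fails if it takes over 72 s, if anything falls off the work surface, if the arm or the gripper's body presses on something with over 40 N, if the wrist force passes 120 N, or if a joint passes its speed limit or range.

ROBOT

A 6-joint arm with a two-finger parallel gripper is mounted at the origin on a cart in front of the work surface, level with it; the furniture and walls round the work are solid. World frame = base frame: x ahead of the robot, y to its left, z up, the work surface at z = 0. Lengths are in m, angles in degrees, forces in N, time in s.
With the tool pointing down it reaches from about 0.3 to 0.75 m from the base axis. Payload 8.5 kg.
Tool frame: the origin (TCP) lies at the very end of the fingers, on their centre line; the grasp point (between the pads) lies 19 mm behind it; z points along the fingers, y is the direction in which the jaws open and shut (so a half turn about z gives the same grasp; the last joint's range is limited). The gripper opens to 85 mm and grips with 20 to 120 N. Pads are 22 mm wide; open, the fingers measure 114 mm over their backs; the gripper's body (76 mm by 85 mm) begins 54 mm behind the grasp point. The pads swing forward as they close: fully open they stand 13 mm farther back than shut.
Start: joints at [-79.945, 21.807, 74.336, -0, 83.858, -12.336], TCP at [0.21, -0.509, 0.231] pointing down, gripper open.
Joint ranges: [-178.18, 178.18], [-50.72, 133.34], [12.68, 142.11], [-81.47, 261.47], [9.98, 163.14], [-165.26, 165.26]. Speed limits (degrees/s): [136.94, 136.94, 180, 180, 180, 180].

INTERFACE

Orientations are given as a 3x3 rotation matrix whose columns are the frame's x, y, z axes.
In Python, from rig import env, vision, close_job, spotter gives the robot as it stands. The module is installed in compiled form; this text tells all that it offers.
- The arm moves only by the tool jog_arm, never from a script. Its argument "plan" is a list that holds one entry, the list of rows, each a list of 6 numbers: the shift along the tool's x, y, z in units of 40 mm (1.0 is 40 mm), then the turn, a rotation vector about the tool's x, y, z in units of 0.15 rad (1.0 is 0.15 rad). A call has 1 to 10 rows; each row shifts and turns the commanded pose from where the row before left it, along the tool's axes as they then stand; what a row does not reach is not made up. A row lasts 1/10 s, in which the tool goes at most 50 mm and 8.59 degrees, less where a joint would pass 70% of its speed; a pose out of reach is approached as far as the arm can. A call with a number of a shift or a turn outside -1 to 1 is refused whole. A call with a gripper value outside its range is refused whole. "grip" is the opening, from -1 (shut) to 1 (fully open), set as the call begins (left out, the last holds). The fingers move at their own pace and stop on an object; "squeeze" is the grip in N (left out, the last holds). Time passes only in rows, so rows that do not move let the fingers close. It gives the time, the measured TCP pose, the force and the opening at its end, in the units of the state.
- env.observe(): the state, without advancing time (a new reading comes with each control period).
- vision.get_image(name): name is "scene" or "top" or "wrist"; returns (picture, depth): 480x640x3 uint8, red, green, blue; 480x640 float32, m along the optical axis (not along the pixel's ray), 0 where there is no reading.
- vision.camera_info(name): a dict with "fx", "fy", "cx", "cy" (pixels), "rvec" (rotation vector, rad) and "tvec" (3), from world to camera coordinates, as OpenCV has them. Camera axes: x right, y down, z forward; pixel columns grow to the right and rows downward; lengths in m; the calibration is good to about 2 mm. The wrist camera is an equidistant fisheye: a pixel r from the principal point sees the ray r / f radians off the axis. A picture is of the moment at which its call begins: read the wrist's pose just before it. camera_info takes no time and is no camera call; for the wrist camera it gives the pose at the moment of the call.
- close_job(): hands the job in, once; it reports no verdict.
Trained networks look in the newest picture that a camera, given by its name, has taken for a name from the list of things; names that differ only in an ending like _2 or _b are one class to them, and where a whole thing is asked for, a point or a joint stands for the part that bears it (a point fixed in the world has none). Each returns a list of dicts, best first, with "score" (0 to 1); they miss things now and then, are a little off and sometimes report something else, mostly with a low value. They report only what shows in the picture. A call takes as long as a camera call. They do not tell look-alikes from the thing itself.
- spotter.trace(camera, query): "pixels" (480x640 bool, what is visible of it) and "rect" ([left, top, right, bottom] in pixels, round what is visible of it).
The state is a dict: "time_s": time; "q": joint angles; "qvel": joint speeds; "joint_efforts": joint torques, N m; "position": TCP position; "tool_rot": TCP orientation; "ft_force": force on the tool from outside, world axes, zero at the start; "wrist_torque": the same for the moment, N m; "grip_width": finger opening in m.
Only numpy, scipy, OpenCV 4.12 (cv2) and the standard library are available. Lean on these libraries where they do the work, as an engineer would, in place of code of your own. Each camera call takes 0.05 s, during which the arm holds its last target.

## Working session

There is one attempt and no reset: what is moved stays moved. The work goes in short steps, Python scripts to look and compute and a tool call to move; the robot and the scene stay as the last step left them, time stands still between calls to the robot, and variables do not carry over. Pictures are saved under pics/ and viewed, and the job is handed in when it is done.

Besides the shell and the picture viewer there is one more tool, called after "Request:" as name(argument=value, ...) on one line, values as JSON. jog_arm: Moves the arm, as the interface text tells. Its arguments: {"type":"object","properties":{"plan":{"type":"array"},"grip":{"type":"number"},"squeeze":{"type":"number"}},"required":["plan"]}

```bash
ls; mkdir -p pics; cat > h.py <<'E'
import numpy as np, cv2
from rig import env, vision, close_job, spotter
def cam(n):
    c=vision.camera_info(n); R=cv2.Rodrigues(np.array(c['rvec'],float))[0]; return c,R,np.array(c['tvec'],float).ravel()
def shot(n,fn):
    ci=cam(n); im,d=vision.get_image(n); cv2.imwrite(fn,im[:,:,::-1]); np.savez(fn.replace('.png','.npz'),im=im,d=d,R=ci[1],t=ci[2],K=np.array([ci[0][k] for k in('fx','fy','cx','cy')])); return im,d,ci
def unproj(ci,u,v,z,fish=False):
    c,R,t=ci
    u=np.asarray(u,float);v=np.asarray(v,float);z=np.asarray(z,float)
    x=(u-c['cx'])/c['fx'];y=(v-c['cy'])/c['fy']
    if fish:
        r=np.hypot(x,y)+1e-12; s=np.tan(r)/r; x=x*s;y=y*s
    P=np.stack([x*z,y*z,z],-1)
    return (P-t)@R
def proj(ci,P):
    c,R,t=ci; p=np.atleast_2d(P)@R.T+t
    return np.stack([p[:,0]/p[:,2]*c['fx']+c['cx'],p[:,1]/p[:,2]*c['fy']+c['cy']],-1)
def state():
    s=env.observe(); print('t',round(s['time_s'],2),'p',np.round(s['position'],4),'F',np.round(s['ft_force'],2),'T',np.round(s['wrist_torque'],2),'w',round(s['grip_width'],4)); print(np.round(s['tool_rot'],3).tolist(), np.round(s['q'],1)); return s
E
python3 - <<'E'
from h import *
state()
for n in('scene','top'):
    im,d,ci=shot(n,f'pics/{n}0.png'); print(n,-ci[1].T@ci[2],ci[0]['fx'])
    for q in('pail','stand','bail_bar','gate_left'):
        for r in spotter.trace(n,q)[:5]: print(q,round(r['score'],2),r['rect'])
E
```

```text
pics
t 0.0 p [ 0.2094 -0.5082  0.2307] F [ 0.38 -0.12  0.48] T [ 0.02  0.05 -0.  ] w 0.0859
[[0.925, 0.381, -0.0], [0.381, -0.925, 0.002], [0.0, -0.002, -1.0]] [-79.9  21.8  74.4  -0.   83.9 -12.3]
scene [0.06422179 0.69570542 0.85893094] 515.6064855330899
pail 0.77 [389.0, 215.2, 427.0, 279.5]
pail 0.76 [259.2, 363.8, 332.3, 450.1]
pail 0.21 [337.4, 169.1, 421.9, 214.9]
stand 0.89 [255.2, 156.5, 356.2, 280.5]
stand 0.58 [134.1, 317.1, 169.5, 344.7]
bail_bar 0.82 [258.4, 364.9, 333.5, 413.4]
bail_bar 0.68 [229.9, 300.2, 305.2, 360.2]
top [ 0.32572209 -0.01252107  1.46653628] 523.5104701442183
pail 0.93 [348.3, 311.1, 387.1, 348.9]
pail 0.71 [214.4, 236.4, 258.2, 296.2]
pail 0.56 [166.5, 306.0, 211.8, 348.0]
stand 0.75 [213.7, 255.1, 231.8, 291.1]
stand 0.67 [312.2, 188.9, 377.4, 276.4]
bail_bar 0.69 [214.6, 283.5, 229.8, 290.1]
bail_bar 0.69 [352.8, 315.1, 376.3, 337.3]
bail_bar 0.47 [164.4, 308.5, 203.0, 345.0]
```

View pics/scene0.png

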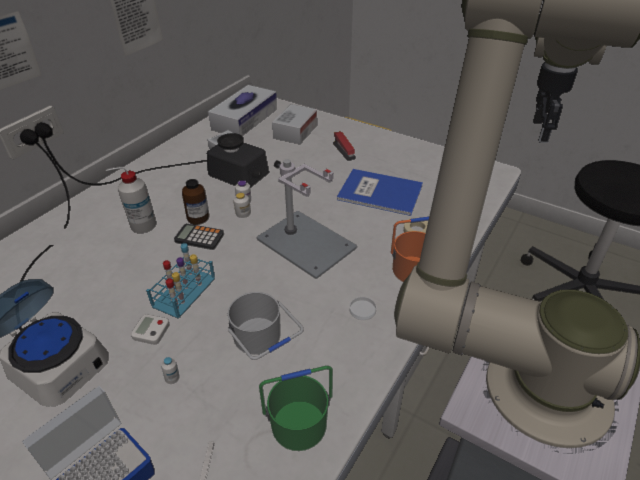

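View pics/top0.png

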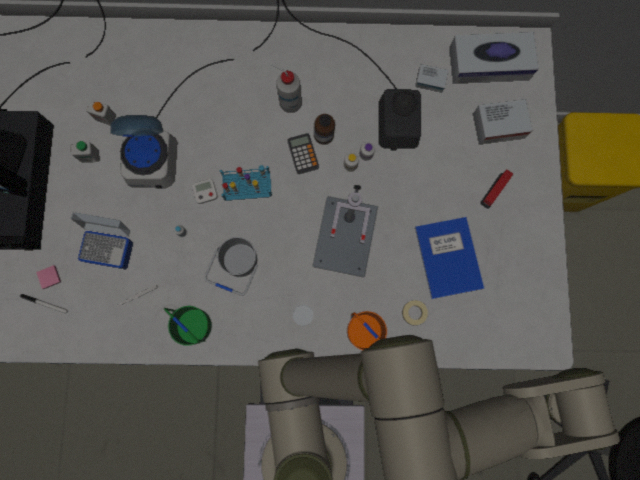

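Top view: the steel pail is at (238,257) with its blue sleeve at (225,288). The look-alikes are green at (189,325) and orange at (366,330). The stand is at (347,235), with red gates near (334,232) and (362,238). Next I'll measure these and check a close crop.

```bash
python3 - <<'E'
import numpy as np,cv2
from h import *
out=[]
for n,box,sb in(('top',(195,225,270,305),(300,180,390,285)),('scene',(215,280,315,370),(250,150,360,280))):
    z=np.load(f'pics/{n}0.npz'); im=z['im'];d=z['d'];ci=cam(n)
    vv,uu=np.mgrid[0:480,0:640]; W=unproj(ci,uu,vv,d)
    hsv=cv2.cvtColor(im,cv2.COLOR_RGB2HSV)
    def inb(b): m=np.zeros((480,640),bool); m[b[1]:b[3],b[0]:b[2]]=1; return m&(d>0)
    blue=inb(box)&(hsv[...,0]>105)&(hsv[...,0]<130)&(hsv[...,1]>110)
    P=W[blue]; print(n,'sleeve',len(P),np.round(P.mean(0),4),np.round(P.min(0),3),np.round(P.max(0),3))
    c=P.mean(0);print(' dir',np.linalg.svd(P[:,:2]-P[:,:2].mean(0))[2][0], np.round(np.median(P,0),4))
    rim=inb(box)&(W[...,2]>.074)&(W[...,2]<.086)
    P=W[rim]; 
    A=np.c_[2*P[:,:2],np.ones(len(P))]; s=np.linalg.lstsq(A,(P[:,:2]**2).sum(1),rcond=None)[0]
    print(' rim',len(P),s[:2],np.sqrt(s[2]+s[0]**2+s[1]**2),P[:,2].mean(), (P[:,:2].min(0)+P[:,:2].max(0))/2,np.ptp(P[:,:2],axis=0))
    red=inb(sb)&((hsv[...,0]<8)|(hsv[...,0]>172))&(hsv[...,1]>120)
    k,l,st,ce=cv2.connectedComponentsWithStats(red.astype(np.uint8))
    for i in range(1,k):
        if st[i,4]>5: P=W[l==i];print(' gate',st[i,4],np.round(ce[i]),np.round(np.median(P,0),4),np.round(P.min(0),3),np.round(P.max(0),3))
    hi=inb(sb)&(W[...,2]>.16); P=W[hi];print(' hook',len(P),np.round(P.min(0),3),np.round(P.max(0),3))
    base=inb(sb)&(W[...,2]>.006)&(W[...,2]<.022);P=W[base][:,:2].astype(np.float32);print(' base',len(P),cv2.minAreaRect(P))
    b=box if n=='top' else box; 
    out.append(cv2.resize(im[b[1]-5:b[3]+5,b[0]-5:b[2]+5],(400,400))); out.append(cv2.resize(im[sb[1]:sb[3],sb[0]:sb[2]],(400,400)))
cv2.imwrite('pics/crop0.png',cv2.resize(np.vstack([np.hstack(out[:2]),np.hstack(out[2:])]),(600,600))[:,:,::-1])
E
```

```text
top sleeve 46 [0.4583 0.2205 0.0669] [0.448 0.201 0.058] [0.469 0.241 0.072]
 dir [-0.36167087 -0.93230584] [0.4583 0.2202 0.0667]
 rim 148 [0.54179819 0.19122267] 0.0505314411270994 0.07810225861699986 [0.54296081 0.20246148] [0.10140698 0.12717451]
 gate 13 [333. 231.] [ 0.5862 -0.0636  0.2168] [ 0.58  -0.066  0.214] [ 0.591 -0.061  0.22 ]
 gate 13 [363. 237.] [ 0.5727 -0.1368  0.216 ] [ 0.567 -0.14   0.212] [ 0.578 -0.134  0.221]
 hook 630 [ 0.558 -0.154  0.187] [ 0.707 -0.056  0.226]
 base 3040 ((0.6299958229064941, -0.10900979489088058), (0.29808875918388367, 0.24879121780395508), 0.21726757287979126)
scene sleeve 88 [0.4558 0.2266 0.0713] [0.343 0.202 0.065] [0.468 0.294 0.161]
 dir [ 0.78103523 -0.62448696] [0.4582 0.2257 0.0694]
 rim 395 [0.54284786 0.19314485] 0.05022308543299211 0.07857730711740012 [0.54284805 0.19357684] [0.10442063 0.10649982]
 gate 27 [350. 151.] [ 0.7209 -0.5049  0.0291] [ 0.714 -0.519  0.02 ] [ 0.733 -0.496  0.038]
 gate 7 [327. 171.] [ 0.5733 -0.1335  0.219 ] [ 0.568 -0.137  0.218] [ 0.576 -0.13   0.22 ]
 gate 12 [304. 184.] [ 0.5864 -0.06    0.2198] [ 0.581 -0.064  0.218] [ 0.592 -0.057  0.221]
 hook 826 [ 0.558 -0.152  0.169] [ 0.709 -0.05   0.225]
 base 4002 ((0.7139884829521179, -0.23309069871902466), (0.31023532152175903, 0.5693404078483582), 29.00712013244629)
```

View pics/crop0.png

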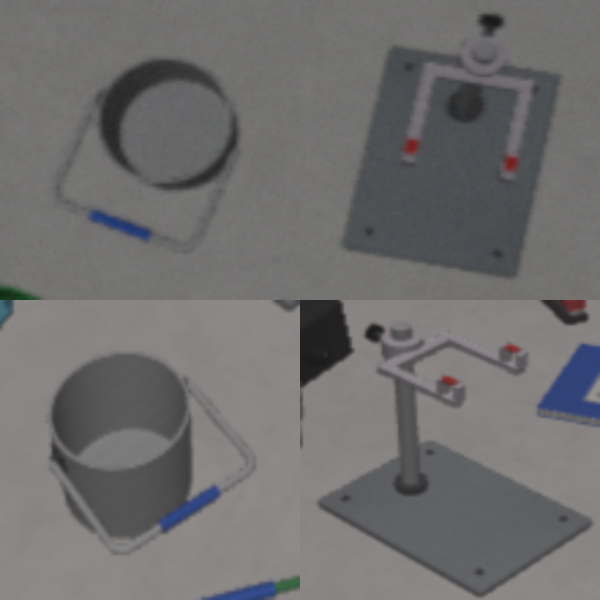

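The crop confirms the steel pail: its bail is folded, roughly level, with the sleeve at world (0.458, 0.222, ~0.066). The pail centre is (0.542, 0.193), so pail yaw is about -20°. The gates are near (0.586,-0.062) and (0.573,-0.135), so stand yaw is about -10°. Next comes a planning helper and a look with the wrist camera.

```bash
cat >> h.py <<'E'
from scipy.spatial.transform import Rotation as Ro
def Rtool(yaw,tilt=0.):
    """tool y along heading yaw (deg), z down, then tilted so z leans to +heading by tilt deg"""
    a=np.radians(yaw); px=np.array([np.cos(a),np.sin(a),0]); py=np.array([-np.sin(a),np.cos(a),0])
    R=np.c_[py,px,[0,0,-1.]]
    return R@Ro.from_euler('x',-tilt,degrees=True).as_matrix()
def plan(p1,R1,n=None,p0=None,R0=None,vmax=.036,pr=True):
    s=env.observe()
    if p0 is None:p0=np.array(s['position'])
    if R0 is None:R0=np.array(s['tool_rot'])
    p1=np.array(p1); rv=Ro.from_matrix(R0.T@R1).as_rotvec(); 
    if n is None: n=int(max(np.ceil(np.linalg.norm(p1-p0)/vmax),np.ceil(np.linalg.norm(rv)/.14),1))
    p=p0.copy();R=R0.copy();rows=[]
    for i in range(n):
        pt=p0+(p1-p0)*(i+1)/n; Rt=R0@Ro.from_rotvec(rv*(i+1)/n).as_matrix()
        d=np.round(R.T@(pt-p)/.04,2); w=np.round(Ro.from_matrix(R.T@Rt).as_rotvec()/.15,2)
        rows.append([float(x) for x in np.r_[d,w]+0]); p=p+R@d*.04; R=R@Ro.from_rotvec(w*.15).as_matrix()
    if pr:
        for i in range(0,n,10): print(rows[i:i+10])
    return p,R
E
python3 - <<'E'
from h import *
state()
plan([.40,.24,.30],Rtool(-20))
E
```

```text
t 0.5 p [ 0.2095 -0.5085  0.2313] F [ 0.15 -0.55  0.08] T [ 0.02 -0.04 -0.02] w 0.0852
[[0.925, 0.381, -0.0], [0.381, -0.925, 0.0], [0.0, -0.0, -1.0]] [-79.9  21.8  74.3  -0.   83.9 -12.3]
[[0.52, -0.7, -0.08, 0.0, 0.0, -0.25], [0.55, -0.69, -0.08, 0.0, 0.0, -0.25], [0.58, -0.66, -0.07, 0.0, 0.0, -0.26], [0.6, -0.64, -0.08, 0.0, 0.0, -0.25], [0.63, -0.62, -0.08, 0.0, 0.0, -0.25], [0.64, -0.59, -0.08, 0.0, 0.0, -0.25], [0.67, -0.57, -0.08, 0.0, 0.0, -0.25], [0.69, -0.54, -0.07, 0.0, 0.0, -0.25], [0.71, -0.52, -0.08, 0.0, 0.0, -0.26], [0.73, -0.49, -0.08, 0.0, 0.0, -0.25]]
[[0.75, -0.46, -0.08, 0.0, 0.0, -0.25], [0.76, -0.43, -0.08, 0.0, 0.0, -0.25], [0.78, -0.4, -0.07, 0.0, 0.0, -0.25], [0.79, -0.38, -0.08, 0.0, 0.0, -0.26], [0.81, -0.34, -0.08, 0.0, 0.0, -0.25], [0.82, -0.31, -0.08, 0.0, 0.0, -0.25], [0.83, -0.28, -0.08, 0.0, 0.0, -0.25], [0.84, -0.25, -0.07, 0.0, 0.0, -0.25], [0.85, -0.22, -0.08, 0.0, 0.0, -0.25], [0.86, -0.19, -0.08, 0.0, 0.0, -0.26]]
[[0.87, -0.15, -0.08, 0.0, 0.0, -0.25], [0.87, -0.12, -0.08, 0.0, 0.0, -0.25]]
```

Request:
jog_arm(plan=[[[0.52,-0.7,-0.4,0,0,-0.25],[0.55,-0.69,-0.4,0,0,-0.25],[0.58,-0.66,-0.4,0,0,-0.25],[0.6,-0.64,-0.4,0,0,-0.25],[0.63,-0.62,-0.08,0,0,-0.25],[0.64,-0.59,-0.08,0,0,-0.25],[0.67,-0.57,-0.08,0,0,-0.25],[0.69,-0.54,-0.08,0,0,-0.25],[0.71,-0.52,-0.08,0,0,-0.25],[0.73,-0.49,-0.08,0,0,-0.25]]])

```text
time_s: 1.5
position: [0.2964, -0.1669, 0.3148]
tool_rot: [[0.72, 0.694, 0.0], [0.694, -0.72, -0.0], [0.0, 0.001, -1.0]]
ft_force: [0.2, 0.4, -0.2]
grip_width: 0.0854
```

Request:
jog_arm(plan=[[[0.75,-0.46,0,0,0,-0.25],[0.76,-0.43,0,0,0,-0.25],[0.78,-0.4,0,0,0,-0.25],[0.79,-0.38,0,0,0,-0.25],[0.81,-0.34,0,0,0,-0.25],[0.82,-0.31,0,0,0,-0.25],[0.83,-0.28,0,0,0,-0.25],[0.84,-0.25,0,0,0,-0.25],[0.85,-0.22,0,0,0,-0.25],[0.86,-0.19,0,0,0,-0.25]]])

```text
time_s: 2.5
position: [0.3843, 0.1731, 0.3146]
tool_rot: [[0.415, 0.91, 0.0], [0.91, -0.415, -0.0], [0.0, 0.0, -1.0]]
ft_force: [0.8, 0.0, 0.4]
grip_width: 0.0855
```

```bash
python3 - <<'E'
from h import *
state()
im,d,ci=shot('wrist','pics/w1.png'); print(ci[0])
E
```

```text
t 2.5 p [0.3843 0.1731 0.3146] F [0.79 0.03 0.42] T [-0.04 -0.02  0.04] w 0.0855
[[0.415, 0.91, 0.0], [0.91, -0.415, -0.0], [0.0, 0.0, -1.0]] [ 8.1  5.4 82.9 -0.  91.7 32.6]
{'fx': 371.64829954431775, 'fy': 371.64829954431775, 'cx': 323.115320086088, 'cy': 232.7611832470539, 'rvec': array([-2.81161448,  0.61035456,  0.08049986]), 'tvec': array([-0.27790134,  0.2477983 ,  0.54265026])}
```

View pics/w1.png

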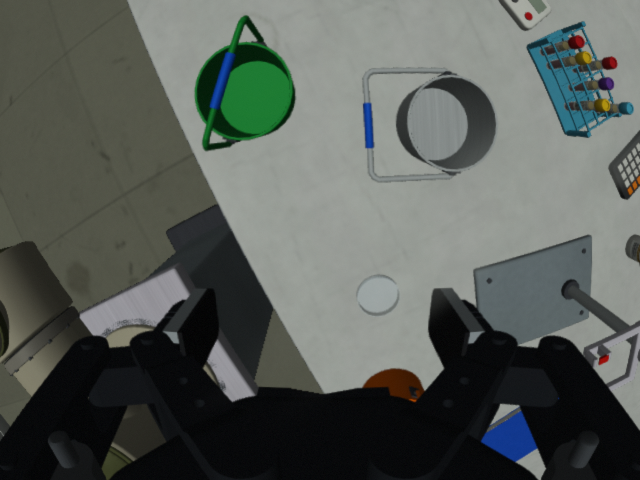

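The wrist view shows the sleeve at (368,125) with the bail wire clear around it, the steel pail at (450,120), the green pail at (245,90) and the stand at right. I'll measure from this one.

```bash
python3 - <<'E'
from h import *
z=np.load('pics/w1.npz'); im=z['im'];d=z['d'];K=z['K'];ci=(dict(zip(('fx','fy','cx','cy'),K)),z['R'],z['t'])
vv,uu=np.mgrid[0:480,0:640]; W=unproj(ci,uu,vv,d,True)
hsv=cv2.cvtColor(im,cv2.COLOR_RGB2HSV)
m=np.zeros((480,640),bool); m[95:155,355:380]=1
b=m&(hsv[...,0]>105)&(hsv[...,0]<130)&(hsv[...,1]>110)&(d>0)
P=W[b];print(len(P),np.median(P,0),P.min(0),P.max(0),np.linalg.svd(P[:,:2]-P[:,:2].mean(0))[2][0])
m[:]=0;m[60:185,395:500]=1
r=m&(W[...,2]>.074)&(W[...,2]<.086)&(d>0);P=W[r]
A=np.c_[2*P[:,:2],np.ones(len(P))]; s=np.linalg.lstsq(A,(P[:,:2]**2).sum(1),rcond=None)[0]
print('rim',len(P),s[:2],np.sqrt(s[2]+s[0]**2+s[1]**2))
# wire pixels
m[:]=0;m[62:190,358:460]=1
w=m&(W[...,2]>.05)&(W[...,2]<.1)&(d>0);P=W[w];print('wire',len(P))
th=np.radians(-20);c=s[:2];px=np.array([np.cos(th),np.sin(th)]);py=np.array([-px[1],px[0]])
q=np.c_[(P[:,:2]-c)@px,(P[:,:2]-c)@py,P[:,2]]*1000
for lo in range(-95,-40,10):
    k=(q[:,0]>=lo)&(q[:,0]<lo+10)
    for sd in(-1,1):
        kk=k&(np.sign(q[:,1])==sd)&(abs(q[:,1])>40)
        if kk.sum():print(lo,sd,kk.sum(),np.round(np.median(q[kk],0),1))
k=(q[:,0]<-80);print('bar line',np.polyfit(q[k,1],q[k,0],1),np.median(q[k],0))
E
```

```text
345 [0.45752918 0.22202914 0.06957489] [0.44648321 0.19935801 0.06523482] [0.46899893 0.24496576 0.07194203] [-0.35116526 -0.93631349]
rim 1175 [0.54150664 0.1907192 ] 0.0500944324741822
wire 2666
-95 -1 84 [-88.8 -48.4  68.1]
-95 1 98 [-88.5  48.5  68.2]
-85 -1 57 [-80.1 -56.7  68.4]
-85 1 59 [-80.2  57.7  68.3]
-75 -1 57 [-69.8 -56.8  68.3]
-75 1 56 [-70.5  58.4  68.4]
-65 -1 54 [-59.6 -57.1  68.4]
-65 1 50 [-59.9  58.2  68.6]
-55 -1 55 [-49.8 -57.1  68.6]
-55 1 52 [-50.3  58.   68.3]
-45 -1 47 [-39.9 -57.2  68.7]
-45 1 54 [-39.8  58.1  68.7]
bar line [ 5.24996208e-03 -8.88677765e+01] [-89.13894269   0.81151657  68.70342912]
```

```bash
python3 - <<'E'
from h import *
z=np.load('pics/w1.npz'); im=z['im'];d=z['d'];K=z['K'];ci=(dict(zip(('fx','fy','cx','cy'),K)),z['R'],z['t'])
vv,uu=np.mgrid[0:480,0:640]; W=unproj(ci,uu,vv,d,True)
m=np.zeros((480,640),bool); m[5:160,190:300]=1
m&=(d>0)&(W[...,2]>.03)
P=W[m];print(P.min(0),P.max(0))
c=np.array([.5415,.191]);th=np.radians(-20.3);px=np.array([np.cos(th),np.sin(th)]);py=np.array([-px[1],px[0]])
q=np.c_[(P[:,:2]-c)@px,(P[:,:2]-c)@py,P[:,2]]*1000;
for a in(30,90,120,140): 
    k=q[:,2]>a;print(a,k.sum(),q[k].min(0).round(),q[k].max(0).round())
p=np.array([.4575,.222,.0655]); R=Rtool(-20.3,45)
tz=R[:,2]; print('tcp grasp',p+tz*.014, 'pre', p+tz*(-.05))
E
```

```text
[0.30429531 0.25762084 0.03001426] [0.40783712 0.3612436  0.16290129]
30 4157 [-267.  -11.   30.] [-164.  103.  163.]
90 1429 [-239.  -11.   90.] [-191.  103.  163.]
120 1329 [-239.  -11.  120.] [-191.  103.  163.]
140 1238 [-239.  -10.  141.] [-191.  103.  163.]
tcp grasp [0.46678463 0.21856551 0.05560051] pre [0.42434062 0.23426603 0.10085534]
```

```bash
python3 - <<'E'
from h import *
p=np.array([.4575,.222,.0655]); R=Rtool(-20.3,30);tz=R[:,2]
a,b=plan(p-tz*.08,R); print(a)
a,b=plan(p+tz*.012,R,p0=a,R0=b,n=6); print(a)
E
```

```text
[[0.28, 0.03, 0.75, -0.58, 0.02, -0.08], [0.29, -0.03, 0.75, -0.58, 0.02, -0.07], [0.28, -0.09, 0.74, -0.59, 0.01, -0.08], [0.28, -0.16, 0.74, -0.58, 0.02, -0.08], [0.28, -0.21, 0.72, -0.58, 0.02, -0.07], [0.28, -0.27, 0.7, -0.58, 0.02, -0.08]]
[0.4201784  0.23574428 0.13474817]
[[0.0, 0.0, 0.38, 0.0, 0.0, 0.0], [0.0, 0.0, 0.39, 0.0, 0.0, 0.0], [0.0, 0.0, 0.38, 0.0, 0.0, 0.0], [0.0, 0.0, 0.38, 0.0, 0.0, 0.0], [0.0, 0.0, 0.38, 0.0, 0.0, 0.0], [0.0, 0.0, 0.39, 0.0, 0.0, 0.0]]
[0.46330289 0.21982665 0.05505559]
```

Request:
jog_arm(plan=[[[0.28,0.03,0.75,-0.58,0.02,-0.08],[0.29,-0.03,0.75,-0.58,0.02,-0.08],[0.28,-0.09,0.74,-0.58,0.02,-0.08],[0.28,-0.16,0.74,-0.58,0.02,-0.08],[0.28,-0.21,0.72,-0.58,0.02,-0.08],[0.28,-0.27,0.7,-0.58,0.02,-0.08],[0,0,0,0,0,0],[0,0,0,0,0,0]]], grip=-0.43, squeeze=20)

```text
time_s: 3.35
position: [0.4196, 0.2306, 0.1352]
tool_rot: [[0.348, 0.814, 0.465], [0.937, -0.301, -0.175], [-0.002, 0.497, -0.868]]
ft_force: [0.4, -0.3, 0.8]
grip_width: 0.0241
```

```bash
python3 - <<'E'
from h import *
state()
im,d,ci=shot('wrist','pics/w2.png'); im,d,ci=shot('scene','pics/s2.png')
p=np.array([.4575,.222,.0655]); R=Rtool(-20.3,30);tz=R[:,2]
a,b=plan(p+tz*.012,R,n=6); print(a)
E
```

```text
t 3.35 p [0.4196 0.2306 0.1352] F [ 0.41 -0.27  0.8 ] T [0.11 0.27 0.03] w 0.0241
[[0.348, 0.814, 0.465], [0.937, -0.301, -0.175], [-0.002, 0.497, -0.868]] [ 25.8  17.3 107.3 -34.7  39.2  70.4]
[[0.02, -0.01, 0.38, 0.0, 0.0, 0.0], [0.02, -0.02, 0.39, 0.0, 0.0, -0.01], [0.02, -0.01, 0.38, 0.0, 0.0, 0.0], [0.02, -0.01, 0.39, 0.0, 0.0, 0.0], [0.02, -0.01, 0.38, 0.0, 0.01, -0.01], [0.03, -0.02, 0.39, 0.0, 0.0, 0.0]]
[0.46307597 0.2201437  0.05493859]
```

View pics/w2.png

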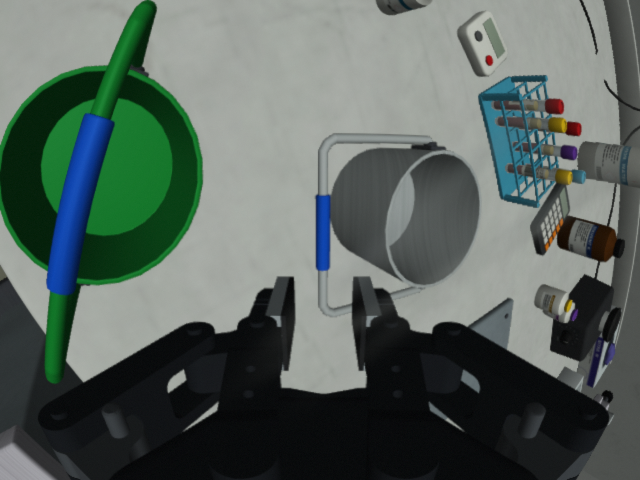

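View pics/s2.png

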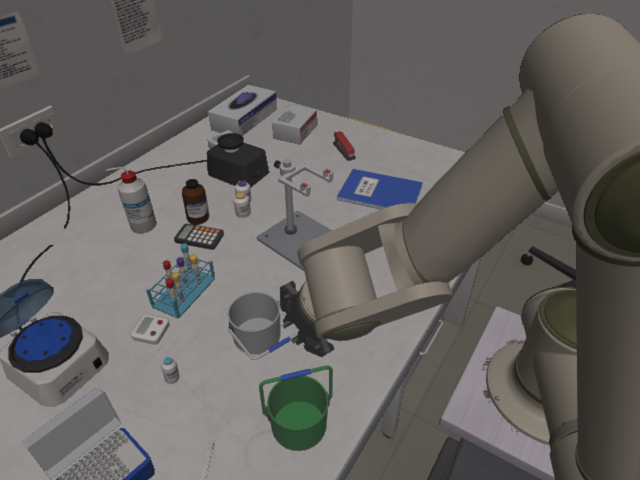

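The fingers straddle the sleeve's line in the wrist view, with the sleeve at (322,232) between the pads. The green pail is large at the left, so I'll check that the camera and body clear it.

```bash
python3 - <<'E'
from h import *
z=np.load('pics/w2.npz'); im=z['im'];d=z['d'];K=z['K'];ci=(dict(zip(('fx','fy','cx','cy'),K)),z['R'],z['t'])
C=-z['R'].T@z['t'];s=env.observe();print('cam',C,'in tool',np.array(s['tool_rot']).T@(C-s['position']))
vv,uu=np.mgrid[0:480,0:640]; W=unproj(ci,uu,vv,d,True)
m=np.zeros((480,640),bool); m[:390,0:210]=1
m&=(d>0)&(W[...,2]>.03)
P=(W[m]-s['position'])@np.array(s['tool_rot'])*1000
for a in(-50,-80,-110,-140,-170):
    k=(P[:,2]<a)&(P[:,2]>a-30); 
    if k.sum():
        Q=P[k];print(a,k.sum(),Q.min(0).round(),Q.max(0).round())
        k=Q[:,0]<60
        if k.sum():print('   x<60',Q[k].min(0).round(),Q[k].max(0).round())
E
```

```text
cam [0.37560957 0.31818934 0.25910262] in tool [ 0.06661809 -0.00195034 -0.14249512]
-50 14668 [-10. -95. -80.] [105. -35. -50.]
   x<60 [-10. -95. -80.] [ 60. -35. -50.]
-80 363 [  9. -63. -85.] [ 12. -47. -80.]
   x<60 [  9. -63. -85.] [ 12. -47. -80.]
```

Request:
jog_arm(plan=[[[0.02,-0.01,0.38,0,0,0],[0.02,-0.02,0.38,0,0,0],[0.02,-0.01,0.38,0,0,0],[0.02,-0.01,0.38,0,0,0],[0.02,-0.01,0.38,0,0,0],[0.03,-0.02,0.38,0,0,0],[0,0,0,0,0,0]]])

```text
time_s: 4.15
position: [0.4628, 0.2194, 0.0546]
tool_rot: [[0.351, 0.811, 0.467], [0.936, -0.304, -0.176], [-0.001, 0.499, -0.866]]
ft_force: [-0.7, -0.8, -0.3]
grip_width: 0.0243
```

```bash
python3 - <<'E'
from h import *
s=state()
im,d,ci=shot('wrist','pics/w3.png')
p=np.array([.4575,.222,.0655]);print('bar in tool',np.array(s['tool_rot']).T@(p-s['position']))
E
```

```text
t 4.15 p [0.4628 0.2194 0.0546] F [-0.72 -0.76 -0.28] T [0.1  0.18 0.04] w 0.0243
[[0.351, 0.811, 0.467], [0.936, -0.304, -0.176], [-0.001, 0.499, -0.866]] [ 22.   28.  108.9 -46.3  27.9  81.2]
bar in tool [ 0.00054753  0.00037977 -0.01236815]
```

View pics/w3.png

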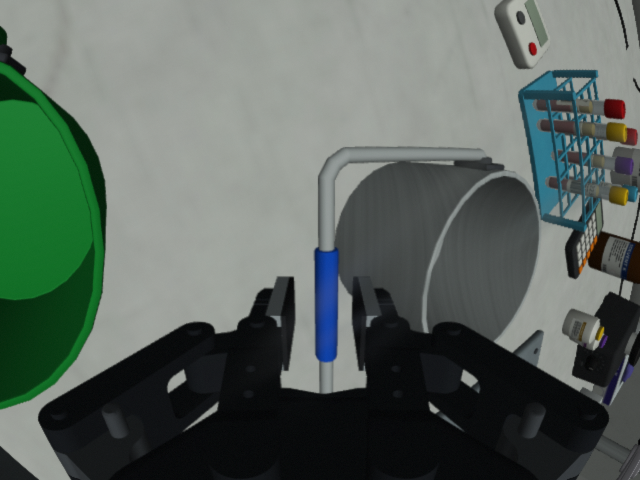

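The sleeve sits centred between the pads, with the bar 12 mm behind the TCP. I'll narrow the cage and follow the bail's arc.

```bash
cat >> h.py <<'E'
def arc(b0,b1,t0,t1,n,depth=.016,C=(.5415,.191,.066),yaw=-20.3,r=.09,p0=None,R0=None):
    a=np.radians(yaw);px=np.array([np.cos(a),np.sin(a),0])
    s=env.observe();p=np.array(s['position']) if p0 is None else p0;R=np.array(s['tool_rot']) if R0 is None else R0;rows=[]
    for i in range(1,n+1):
        b=np.radians(b0+(b1-b0)*i/n);t=t0+(t1-t0)*i/n
        Rt=Rtool(yaw,t); pt=np.array(C)-px*r*np.sin(b)+np.array([0,0,r*np.cos(b)])+Rt[:,2]*depth
        # spread initial offset over first 3 rows
        d=R.T@(pt-p)/.04; 
        if i<3: d=d*np.array([.5,.5,.7])
        d=np.round(d,2);w=np.round(Ro.from_matrix(R.T@Rt).as_rotvec()/.15,2)
        rows.append([float(x) for x in np.r_[d,w]+0]);p=p+R@d*.04;R=R@Ro.from_rotvec(w*.15).as_matrix()
    for i in range(0,n,10): print(rows[i:i+10])
    return p,R
E
python3 - <<'E'
from h import *
p,R=arc(90,60,30,30,10); print(p)
E
```

```text
[[0.01, 0.04, -0.01, 0.0, 0.02, -0.02], [0.0, 0.05, -0.07, 0.0, 0.0, 0.0], [0.0, 0.12, -0.12, 0.0, 0.0, 0.0], [0.0, 0.08, -0.09, 0.0, 0.0, 0.0], [0.0, 0.08, -0.08, 0.0, 0.0, 0.0], [0.0, 0.08, -0.09, 0.0, 0.0, 0.0], [0.0, 0.09, -0.07, 0.0, 0.0, 0.0], [0.0, 0.09, -0.07, 0.0, 0.0, 0.0], [0.0, 0.1, -0.07, 0.0, 0.0, 0.0], [0.0, 0.1, -0.06, 0.0, 0.0, 0.0]]
[0.47580984 0.21513163 0.09702777]
```

Request:
jog_arm(plan=[[[0,0,0,0,0,0],[0.01,0.08,-0.05,0,0.02,-0.02],[0,0.08,-0.08,0,0,0],[0,0.08,-0.09,0,0,0],[0,0.08,-0.08,0,0,0],[0,0.08,-0.08,0,0,0],[0,0.09,-0.08,0,0,0],[0,0.09,-0.08,0,0,0],[0,0.1,-0.07,0,0,0],[0,0.1,-0.07,0,0,0]]], grip=-0.62)

```text
time_s: 5.2
position: [0.4744, 0.216, 0.0937]
tool_rot: [[0.345, 0.813, 0.468], [0.939, -0.299, -0.172], [-0.0, 0.499, -0.867]]
ft_force: [-1.6, 0.4, 0.7]
grip_width: 0.0164
```

```bash
python3 - <<'E'
from h import *
s=state()
im,d,ci=shot('wrist','pics/w4.png')
im,d,ci=shot('scene','pics/s4.png')
p,R=arc(62,32,30,20,10); print(p)
E
```

```text
t 5.2 p [0.4744 0.216  0.0937] F [-1.64  0.45  0.69] T [ 0.2   0.49 -0.01] w 0.0164
[[0.345, 0.813, 0.468], [0.939, -0.299, -0.172], [-0.0, 0.499, -0.867]] [ 20.8  24.1 105.6 -37.6  32.5  70. ]
[[0.0, 0.05, -0.05, 0.12, -0.01, 0.01], [0.0, 0.07, -0.05, 0.11, 0.0, 0.0], [-0.01, 0.17, -0.08, 0.12, 0.0, 0.0], [0.0, 0.1, -0.05, 0.11, 0.0, 0.0], [0.0, 0.1, -0.05, 0.12, 0.0, 0.0], [0.0, 0.1, -0.04, 0.12, 0.0, 0.0], [0.0, 0.11, -0.03, 0.11, 0.0, 0.0], [0.0, 0.1, -0.04, 0.12, 0.0, 0.0], [0.0, 0.11, -0.03, 0.12, 0.0, 0.0], [0.0, 0.11, -0.02, 0.11, 0.0, 0.0]]
[0.50198029 0.20559504 0.12719805]
```

View pics/w4.png

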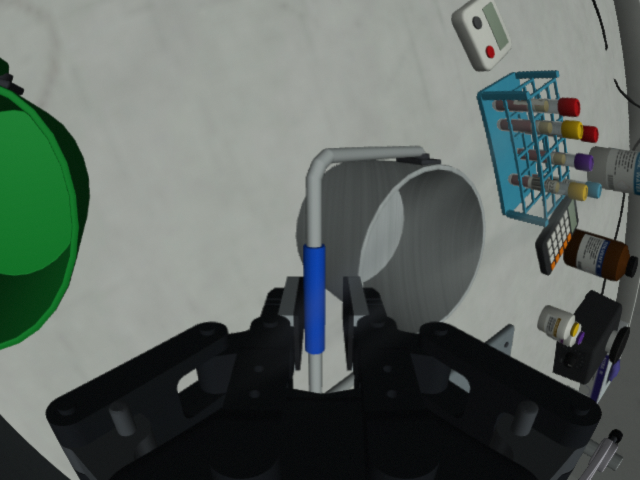

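View pics/s4.png

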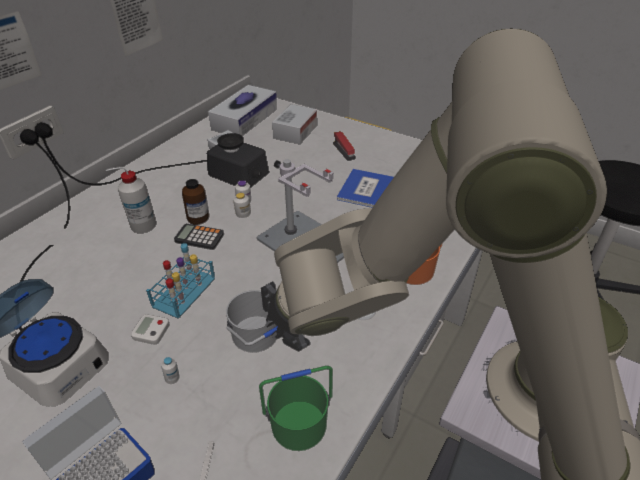

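The bail is rising, with the bar between the pads at (314,300), and the pail is standing upright. I'll continue.

Request:
jog_arm(plan=[[[0,0.08,-0.06,0.12,0,0],[0,0.1,-0.06,0.12,0,0],[-0.01,0.11,-0.06,0.12,0,0],[0,0.1,-0.05,0.12,0,0],[0,0.1,-0.05,0.12,0,0],[0,0.1,-0.04,0.12,0,0],[0,0.11,-0.03,0.12,0,0],[0,0.1,-0.04,0.12,0,0],[0,0.11,-0.03,0.12,0,0],[0,0.11,-0.02,0.12,0,0]]])

```text
time_s: 6.3
position: [0.5016, 0.2055, 0.1265]
tool_rot: [[0.345, 0.884, 0.314], [0.939, -0.325, -0.116], [-0.0, 0.335, -0.942]]
ft_force: [-0.4, -0.0, 0.5]
grip_width: 0.0164
```

```bash
python3 - <<'E'
from h import *
s=state()
im,d,ci=shot('wrist','pics/w5.png')
p,R=arc(34,4,20,5,10); print(p)
E
```

```text
t 6.3 p [0.5016 0.2055 0.1265] F [-0.45 -0.04  0.49] T [0.12 0.21 0.01] w 0.0164
[[0.345, 0.884, 0.314], [0.939, -0.325, -0.116], [-0.0, 0.335, -0.942]] [ 15.1  22.7  95.5 -15.4  46.7  44.5]
[[0.0, 0.0, -0.01, 0.13, -0.01, 0.01], [0.0, 0.06, -0.02, 0.17, 0.0, 0.0], [0.0, 0.16, -0.03, 0.18, 0.0, 0.0], [0.0, 0.11, -0.02, 0.17, 0.0, 0.0], [0.0, 0.1, -0.01, 0.18, 0.0, 0.0], [0.0, 0.11, -0.02, 0.17, 0.0, 0.0], [0.0, 0.11, 0.0, 0.18, 0.0, 0.0], [0.0, 0.1, -0.01, 0.17, 0.0, 0.0], [0.0, 0.11, 0.0, 0.18, 0.0, 0.0], [0.0, 0.11, 0.0, 0.17, 0.0, 0.0]]
[0.53696181 0.19266131 0.13999784]
```

View pics/w5.png

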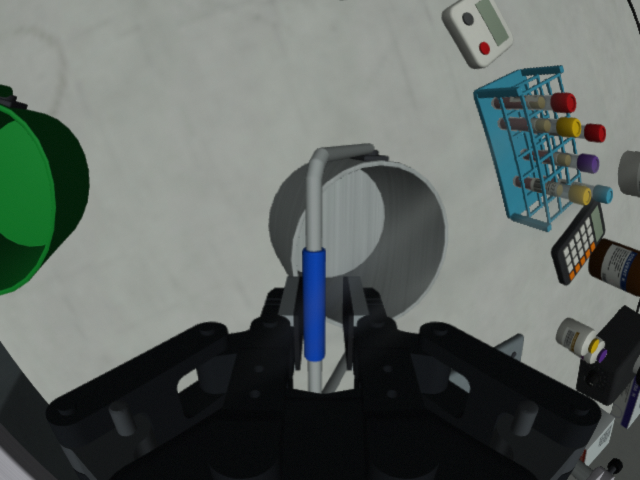

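Request:
jog_arm(plan=[[[0,0.03,-0.01,0.13,0,0],[0,0.08,-0.02,0.17,0,0],[0,0.11,-0.02,0.18,0,0],[0,0.11,-0.02,0.17,0,0],[0,0.1,-0.01,0.18,0,0],[0,0.11,-0.02,0.17,0,0],[0,0.11,0,0.18,0,0],[0,0.1,-0.01,0.17,0,0],[0,0.11,0,0.18,0,0],[0,0.11,0,0.17,0,0]]])

```text
time_s: 7.35
position: [0.5358, 0.193, 0.1389]
tool_rot: [[0.345, 0.935, 0.08], [0.939, -0.344, -0.03], [-0.0, 0.085, -0.996]]
ft_force: [-0.4, 0.2, 0.2]
grip_width: 0.016
```

```bash
python3 - <<'E'
from h import *
s=state()
im,d,ci=shot('wrist','pics/w6.png')
p,R=arc(5,-3,5,0,4); print(p)
hsv=cv2.cvtColor(im,cv2.COLOR_RGB2HSV)
vv,uu=np.mgrid[0:480,0:640]; W=unproj(ci,uu,vv,d,True)
m=np.zeros((480,640),bool); m[220:400,280:350]=1
b=m&(hsv[...,0]>105)&(hsv[...,0]<130)&(hsv[...,1]>110)&(d>0)
P=W[b];print(len(P),np.median(P,0),P.max(0)); m[:]=0; m[120:330,200:450]=1
P=W[m&(d>0)&(W[...,2]>.072)&(W[...,2]<.09)]
A=np.c_[2*P[:,:2],np.ones(len(P))]; s=np.linalg.lstsq(A,(P[:,:2]**2).sum(1),rcond=None)[0]
print('rim',len(P),s[:2],np.sqrt(s[2]+s[0]**2+s[1]**2),P[:,2].mean())
E
```

```text
t 7.35 p [0.5358 0.193  0.1389] F [-0.38  0.17  0.16] T [ 0.05  0.13 -0.01] w 0.016
[[0.345, 0.935, 0.08], [0.939, -0.344, -0.03], [-0.0, 0.085, -0.996]] [ 9.  26.9 82.4 -2.6 66.4 30.1]
[[0.0, 0.02, -0.01, 0.13, 0.0, 0.01], [0.0, 0.04, -0.01, 0.15, 0.0, 0.0], [0.0, 0.11, 0.0, 0.14, 0.0, 0.0], [0.0, 0.07, 0.01, 0.15, 0.0, 0.0]]
[0.54578207 0.18920939 0.13980091]
2657 [0.53114016 0.19821252 0.15806217] [0.54239503 0.2188024  0.22244068]
rim 3060 [0.548137   0.18936797] 0.04979744434824481 0.07870408269863911
```

View pics/w6.png

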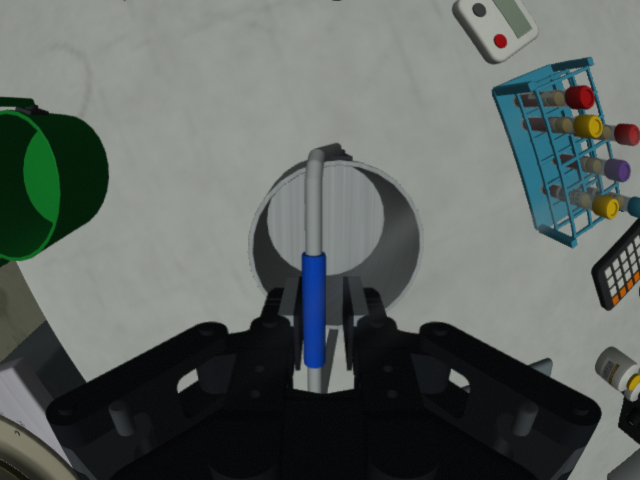

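The rim fit now gives (0.548, 0.189), so the pail slid about 6 mm and is still upright. The bar is 18 mm short of it (about 11°), so I'll push on that far.

Request:
jog_arm(plan=[[[0,0.09,-0.02,0.12,0,0],[0,0.09,-0.02,0.12,0,0],[0,0.09,-0.01,0.12,0,0],[0,0.09,0,0.12,0,0],[0,0.08,0,0.1,0,0],[0,0,0,0,0,0]]])

```text
time_s: 8.0
position: [0.5528, 0.1866, 0.1417]
tool_rot: [[0.346, 0.938, -0.0], [0.938, -0.346, 0.0], [-0.0, -0.0, -1.0]]
ft_force: [0.4, 0.1, 0.3]
grip_width: 0.0162
```

```bash
cat > bar.py <<'E'
from h import *
import sys
s=state()
im,d,ci=shot('wrist','pics/%s.png'%sys.argv[1])
hsv=cv2.cvtColor(im,cv2.COLOR_RGB2HSV)
vv,uu=np.mgrid[0:480,0:640]; W=unproj(ci,uu,vv,d,True)
m=np.zeros((480,640),bool); m[220:400,280:360]=1
b=m&(hsv[...,0]>105)&(hsv[...,0]<130)&(hsv[...,1]>110)&(d>0)&(abs(W[...,2]-.158)<.03)
P=W[b];print(len(P),'bar',np.median(P,0)); bar=np.median(P,0);m[:]=0; m[100:340,180:460]=1
P=W[m&(d>0)&(W[...,2]>.072)&(W[...,2]<.09)]
A=np.c_[2*P[:,:2],np.ones(len(P))]; q=np.linalg.lstsq(A,(P[:,:2]**2).sum(1),rcond=None)[0]
print('rim',len(P),q[:2],np.sqrt(q[2]+q[0]**2+q[1]**2),P[:,2].mean())
a=np.radians(-20.3);e=(bar[:2]-q[:2])@np.array([np.cos(a),np.sin(a)]);print('bar dx along px mm',e*1000,'angle deg',-np.degrees(np.arcsin(e/.09)))
print('bar in tool',np.array(s['tool_rot']).T@(bar-s['position'])*1000)
E
python3 bar.py w7
```

```text
t 8.0 p [0.5528 0.1866 0.1417] F [0.37 0.11 0.32] T [-0.01  0.05 -0.  ] w 0.0162
[[0.346, 0.938, -0.0], [0.938, -0.346, 0.0], [-0.0, -0.0, -1.0]] [ 7.  29.5 77.   0.  73.5 27.3]
2588 bar [0.55008015 0.19121341 0.15995913]
rim 2879 [0.54839314 0.18918985] 0.049675852839696055 0.07870129526948486
bar dx along px mm 0.8801823038260915 angle deg -0.5603503905563517
bar in tool [  3.37390969  -4.12934816 -18.21442912]
```

View pics/w7.png

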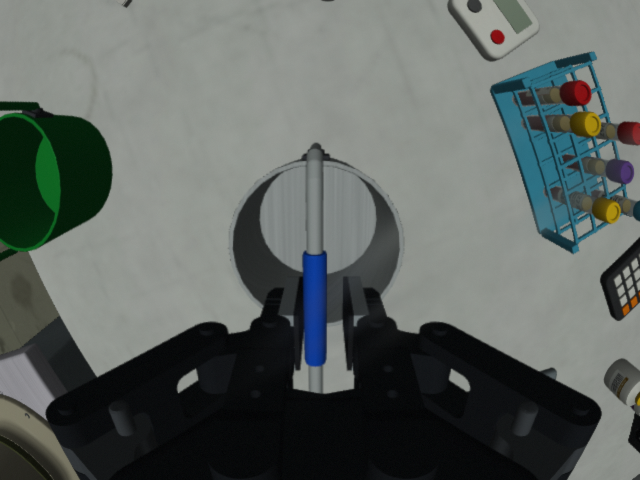

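The bail is upright within 1°. The bar is 4 mm to the tool's -y side and about 14 mm behind the TCP, so I'll centre on it, go slightly deeper and close.

Request:
jog_arm(plan=[[[0.08,-0.05,0.05,0,0,0],[0,-0.05,0.05,0,0,0],[0,0,0,0,0,0]]])

```text
time_s: 8.35
position: [0.5488, 0.1917, 0.1376]
tool_rot: [[0.345, 0.939, -0.001], [0.939, -0.345, -0.0], [-0.0, -0.001, -1.0]]
ft_force: [0.2, -0.2, -0.6]
grip_width: 0.0164
```

Request:
jog_arm(plan=[[[0,0,0,0,0,0],[0,0,0,0,0,0],[0,0,0,0,0,0],[0,0,0,0,0,0],[0,0,0,0,0,0]]], grip=-1, squeeze=50)

```text
time_s: 8.85
position: [0.5495, 0.1914, 0.138]
tool_rot: [[0.345, 0.938, 0.0], [0.938, -0.345, -0.0], [0.0, 0.0, -1.0]]
ft_force: [-0.8, 1.4, 0.7]
grip_width: 0.0072
```

```bash
python3 bar.py w8
```

```text
t 8.85 p [0.5495 0.1914 0.138 ] F [-0.81  1.45  0.7 ] T [0.13 0.14 0.  ] w 0.0072
[[0.345, 0.938, 0.0], [0.938, -0.345, -0.0], [0.0, 0.0, -1.0]] [ 7.6 29.6 77.6 -0.  72.8 27.8]
2443 bar [0.54886842 0.19248338 0.16019851]
rim 3025 [0.54839824 0.18928736] 0.04967856782929756 0.078761945270463
bar dx along px mm -0.667830386126763 angle deg 0.42515793008959296
bar in tool [  0.82014372  -0.94848683 -22.23608814]
```

View pics/w8.png

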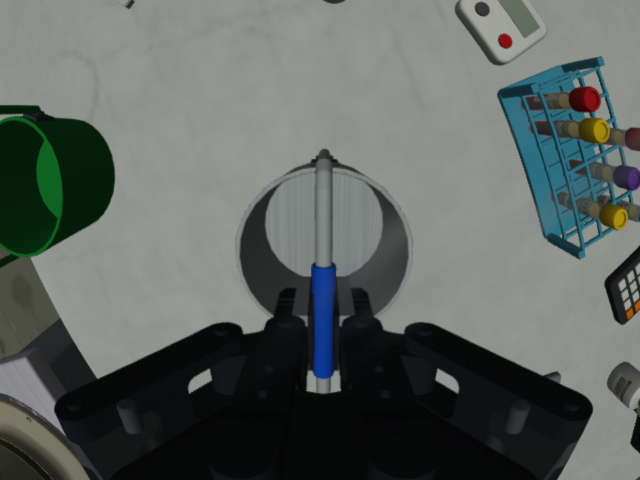

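The grasp is firm (width 7 mm), with the bail at about 0.4°. Before lifting, I'll get a precise stand pose from the clouds already captured.

```bash
python3 - <<'E'
from h import *
from scipy.optimize import minimize
for f,fish in(('top0',0),('scene0',0),('s2',0),('w1',1)):
    z=np.load(f'pics/{f}.npz'); im=z['im'];d=z['d'];K=z['K'];ci=(dict(zip(('fx','fy','cx','cy'),K)),z['R'],z['t'])
    vv,uu=np.mgrid[0:480,0:640]; W=unproj(ci,uu,vv,d,bool(fish))
    c=np.array([.5797,-.0985]);a=np.radians(-10.3);px=np.array([np.cos(a),np.sin(a)]);py=np.array([-px[1],px[0]])
    X=(W[...,:2]-c)@px*1000;Y=(W[...,:2]-c)@py*1000;Z=W[...,2]*1000
    h=(d>0)&(abs(X)<140)&(abs(Y)<60)&(Z>185)&(Z<240)
    print(f,h.sum())
    for sd in(1,-1):
        k=h&(abs(Y-sd*37)<12)&(X<60)
        if k.sum()>5:
            print('  prong',sd,k.sum(),'Xmin pct',np.percentile(X[k],[0,2,10]).round(1),'Y med',np.median(Y[k&(X>5)]) if (k&(X>5)).sum() else None,'Y rng',np.percentile(Y[k],[2,98]).round(1))
            kk=k&(X>12)&(X<45); 
            if kk.sum(): print('    prong top z',np.percentile(Z[kk],[10,50,90]).round(1))
            kk=k&(X<9); 
            if kk.sum():print('    tip top z',np.percentile(Z[kk],[50,90,98]).round(1))
        hsv=cv2.cvtColor(im,cv2.COLOR_RGB2HSV); r=k&((hsv[...,0]<8)|(hsv[...,0]>172))&(hsv[...,1]>110)
        if r.sum(): print('    red',r.sum(),X[r].mean().round(1),np.ptp(X[r]).round(1),Y[r].mean().round(1),Z[r].mean().round(1),Z[r].max().round(1))
    b=(d>0)&(Z>5)&(Z<20)&(abs(X)<150)&(abs(Y)<95)
    if f!='w1' and b.sum()>500:
        k,l,st,ce=cv2.connectedComponentsWithStats(cv2.morphologyEx(b.astype(np.uint8),cv2.MORPH_OPEN,np.ones((3,3))))
        i=1+np.argmax(st[1:,4]); P=np.c_[X[l==i],Y[l==i]].astype(np.float32);print('  base',len(P),cv2.minAreaRect(P), np.percentile(P,[1,99],axis=0))
    p=h&(X>75)&(abs(Y)<12)&(Z>215);print('  post top',p.sum(),np.median(X[p]),np.median(Y[p]),np.median(Z[p]))
E
```

```text
top0 630
  prong 1 117 Xmin pct [-14.4 -13.   -9.9] Y med 36.13541028821318 Y rng [31.4 41.1]
    prong top z [196.9 199.9 202.3]
    tip top z [214.9 219.6 221.1]
    red 15 -0.4 12.3 35.9 217.0 221.5
  prong -1 125 Xmin pct [-14.9 -14.7 -11.1] Y med -37.72552483618336 Y rng [-42.6 -32.8]
    prong top z [195.4 198.7 201.2]
    tip top z [215.4 219.8 221.2]
    red 14 -0.0 11.2 -38.4 216.3 221.1
  base 2645 ((35.097816467285156, -0.765716552734375), (149.316162109375, 207.52816772460938), 89.7229995727539) [[-66.5311972  -73.04089508]
 [129.19062866  72.60076202]]
  post top 41 91.15381852989924 -1.5165189259713676 220.99933299213518
scene0 816
  prong 1 207 Xmin pct [-16.5 -14.7 -12.3] Y med 41.60689427218875 Y rng [33.1 44.6]
    prong top z [196.1 200.7 202.7]
    tip top z [207.7 219.1 220.9]
    red 13 -0.6 11.5 39.4 219.7 220.9
  prong -1 199 Xmin pct [-15.2 -14.6 -12.6] Y med -32.598971449263324 Y rng [-40.4 -28.7]
    prong top z [195.5 200.3 202.8]
    tip top z [207.4 219.  220.2]
    red 11 -0.3 9.0 -35.6 218.9 220.2
  base 3290 ((36.267303466796875, 1.8823013305664062), 
[... 550 characters left out ...]
red 11 -0.6 11.4 -35.3 219.2 220.8
  base 1669 ((64.42607879638672, 1.4115447998046875), (154.2743377685547, 155.11227416992188), 89.99207305908203) [[ 4.02741891e-02 -7.09604272e+01]
 [ 1.39010242e+02  7.65372214e+01]]
  post top 46 88.60760325527392 3.304198072373212 221.67414428062162
w1 1515
  prong 1 819 Xmin pct [-15.4 -14.4 -13.1] Y med 40.17914463894549 Y rng [31.8 42.1]
    prong top z [195.4 200.8 201.8]
    tip top z [208.3 219.  220.1]
    red 70 -1.5 12.7 37.1 219.0 220.6
  prong -1 154 Xmin pct [32.3 33.2 36.5] Y med -33.716137366652504 Y rng [-41.7 -31.5]
    prong top z [195.9 200.1 201.7]
  post top 0 nan nan nan
  return _methods._mean(a, axis=axis, dtype=dtype,
  ret = ret.dtype.type(ret / rcount)
```

Slot centre from tip faces, post and base is about (0.576,-0.097), yaw -10.3°. The gate tops at 0.2205 put the slot floor near 0.202, which is within 187–211. Now I'll lift straight up gently.

Request:
jog_arm(plan=[[[0,0,-0.1,0,0,0],[0,0,-0.15,0,0,0],[0,0,-0.2,0,0,0],[0,0,-0.25,0,0,0],[0,0,-0.3,0,0,0],[0,0,-0.35,0,0,0],[0,0,-0.35,0,0,0],[0,0,-0.3,0,0,0],[0,0,-0.2,0,0,0],[0,0,0,0,0,0]]])

```text
time_s: 9.9
position: [0.5498, 0.1914, 0.2272]
tool_rot: [[0.345, 0.939, 0.002], [0.939, -0.345, 0.0], [0.001, 0.002, -1.0]]
ft_force: [0.1, 0.3, -5.3]
grip_width: 0.007
```

```bash
python3 - <<'E'
from h import *
state()
shot('wrist','pics/w9.png');shot('scene','pics/s9.png')
a=np.radians(-10.3);px=np.array([np.cos(a),np.sin(a),0]);py=np.array([-px[1],px[0],0])
S=np.array([.5762,-.0968,0])
print(plan(S-px*.07+py*.0015+[0,0,.226],Rtool(-10.3),n=14))
E
```

```text
t 9.9 p [0.5498 0.1914 0.2272] F [ 0.13  0.27 -5.33] T [ 0.02 -0.02 -0.01] w 0.007
[[0.345, 0.939, 0.002], [0.939, -0.345, 0.0], [0.001, 0.002, -1.0]] [ 7.6 25.2 69.5 -0.  85.2 27.8]
[[-0.49, 0.1, 0.0, 0.0, 0.0, -0.08], [-0.48, 0.09, 0.0, 0.0, 0.0, -0.08], [-0.49, 0.09, 0.0, 0.0, 0.0, -0.09], [-0.49, 0.08, 0.0, 0.0, 0.0, -0.08], [-0.49, 0.08, 0.0, 0.0, 0.0, -0.08], [-0.49, 0.07, 0.0, 0.0, 0.0, -0.08], [-0.49, 0.06, 0.0, 0.0, 0.0, -0.09], [-0.49, 0.06, 0.0, 0.0, 0.0, -0.08], [-0.49, 0.05, -0.01, 0.0, 0.0, -0.08], [-0.5, 0.04, 0.0, 0.0, 0.0, -0.08]]
[[-0.49, 0.04, 0.0, 0.0, 0.0, -0.08], [-0.49, 0.03, 0.0, 0.0, 0.0, -0.09], [-0.5, 0.03, 0.0, 0.0, 0.0, -0.08], [-0.49, 0.02, 0.0, 0.0, 0.0, -0.08]]
(array([ 0.50763791, -0.08271101,  0.22607293]), array([[ 1.79046541e-01,  9.83840479e-01, -4.97455282e-04],
       [ 9.83840565e-01, -1.79046656e-01, -1.95778497e-04],
       [-2.81682515e-04, -4.54363223e-04, -9.99999857e-01]]))
```

View pics/w9.png

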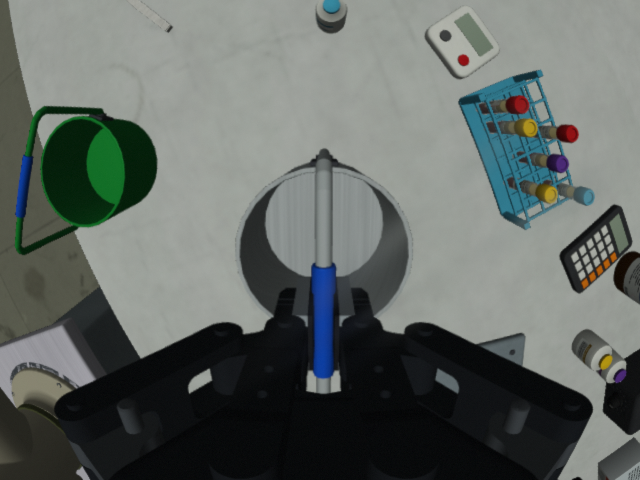

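View pics/s9.png

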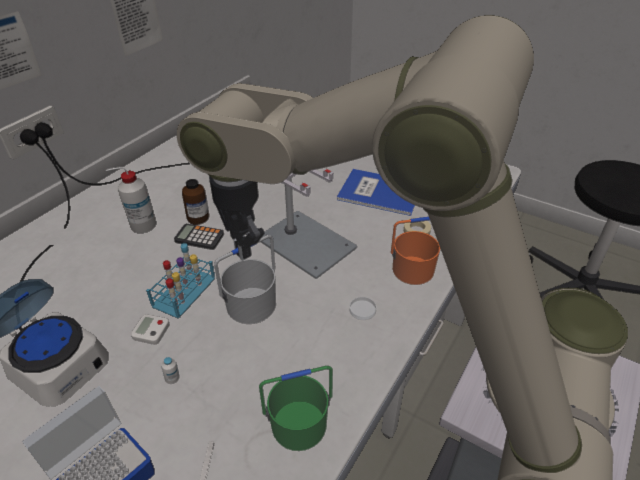

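The pail hangs level with a weight of about 5.3 N. I'll carry it to the pre-approach point in front of the hook.

Request:
jog_arm(plan=[[[-0.2,0.1,0,0,0,-0.04],[-0.4,0.1,0,0,0,-0.08],[-0.5,0.09,0,0,0,-0.08],[-0.5,0.08,0,0,0,-0.08],[-0.5,0.08,0,0,0,-0.08],[-0.5,0.07,0,0,0,-0.08],[-0.5,0.06,0,0,0,-0.08],[-0.5,0.06,0,0,0,-0.08],[-0.5,0.05,0,0,0,-0.08],[-0.5,0.04,0,0,0,-0.08]]])

```text
time_s: 11.0
position: [0.5225, 0.0053, 0.2254]
tool_rot: [[0.236, 0.972, -0.001], [0.972, -0.236, -0.0], [-0.0, -0.001, -1.0]]
ft_force: [0.8, -0.4, -4.0]
grip_width: 0.0073
```

Request:
jog_arm(plan=[[[-0.5,0.04,0,0,0,-0.09],[-0.5,0.04,0,0,0,-0.09],[-0.5,0.03,0,0,0,-0.09],[-0.5,0.02,0,0,0,-0.09],[-0.2,0,0,0,0,-0.07],[0,0,0,0,0,0],[0,0,0,0,0,0]]])

```text
time_s: 11.7
position: [0.5091, -0.08, 0.2258]
tool_rot: [[0.173, 0.985, -0.0], [0.985, -0.173, 0.0], [0.0, -0.0, -1.0]]
ft_force: [-0.5, -0.1, -3.9]
grip_width: 0.0071
```

```bash
python3 - <<'E'
from h import *
state()
shot('wrist','pics/w10.png');shot('scene','pics/s10.png');shot('top','pics/t10.png')
a=np.radians(-10.3);px=np.array([np.cos(a),np.sin(a),0]);py=np.array([-px[1],px[0],0])
S=np.array([.5762,-.0968,0])
plan(S+py*.0015+[0,0,.217],Rtool(-10.3),n=10)
E
```

```text
t 11.7 p [ 0.5091 -0.08    0.2258] F [-0.51 -0.08 -3.86] T [ 0.04  0.01 -0.04] w 0.0071
[[0.173, 0.985, -0.0], [0.985, -0.173, 0.0], [0.0, -0.0, -1.0]] [-22.1  18.6  80.3   0.   81.1 -12.1]
[[-0.01, 0.17, 0.02, 0.0, 0.0, 0.0], [-0.01, 0.17, 0.02, 0.0, 0.0, 0.01], [-0.01, 0.18, 0.03, 0.0, 0.0, 0.0], [-0.01, 0.17, 0.02, 0.0, 0.0, 0.01], [-0.01, 0.17, 0.02, 0.0, 0.0, 0.0], [-0.01, 0.17, 0.02, 0.0, 0.0, 0.01], [-0.01, 0.18, 0.03, 0.0, 0.0, 0.0], [0.0, 0.17, 0.02, 0.0, 0.0, 0.01], [-0.01, 0.17, 0.02, 0.0, 0.0, 0.0], [-0.01, 0.17, 0.02, 0.0, 0.0, 0.0]]
```

View pics/w10.png

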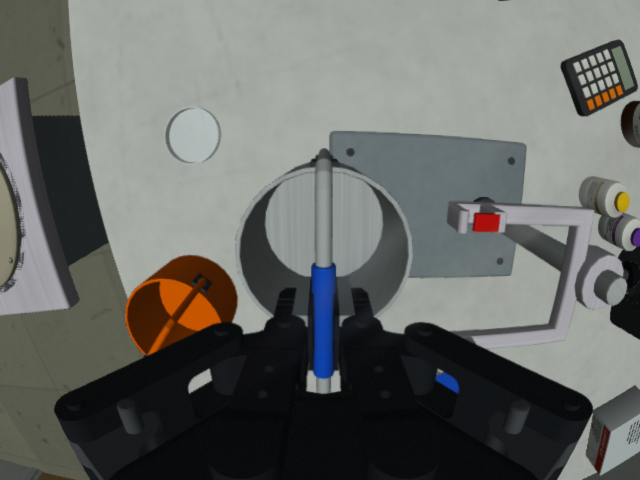

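View pics/s10.png

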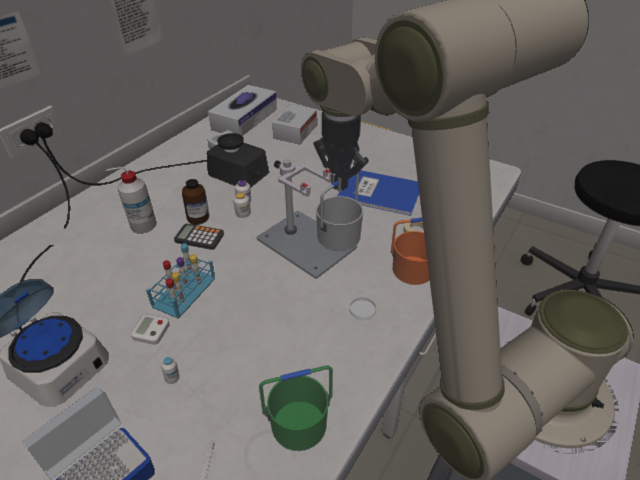

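View pics/t10.png

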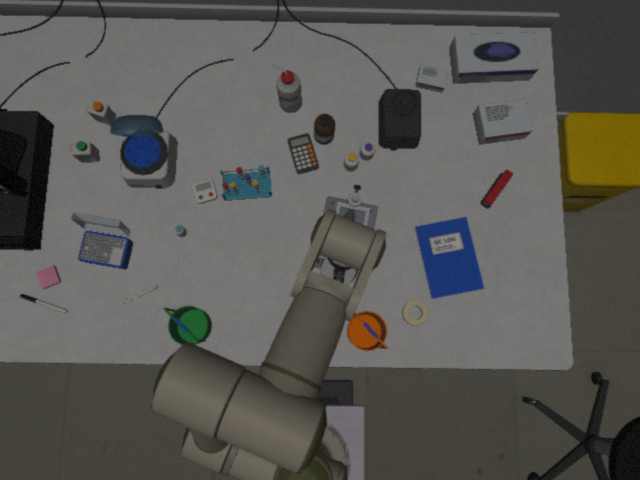

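In the wrist view the left gate is at (487,222), the prong tip at (450,215) and the bar at (322,225). One picture holds both bar and slot, so I'll measure the gap between them directly.

```bash
cat > rel.py <<'E'
from h import *
import sys
z=np.load('pics/%s.npz'%sys.argv[1]); im=z['im'];d=z['d'];K=z['K'];ci=(dict(zip(('fx','fy','cx','cy'),K)),z['R'],z['t'])
s=env.observe();T=np.array(s['tool_rot']);p=np.array(s['position'])
vv,uu=np.mgrid[0:480,0:640]; W=unproj(ci,uu,vv,d,True); P=(W-p)@T*1000
hsv=cv2.cvtColor(im,cv2.COLOR_RGB2HSV)
Z=W[...,2]*1000
red=(d>0)&((hsv[...,0]<8)|(hsv[...,0]>172))&(hsv[...,1]>120)&(Z>190)&(Z<235)&(vv<330)
Q=P[red];print('red',red.sum(),np.median(Q,0),Q.min(0),Q.max(0),'Z',np.percentile(Z[red],[5,50,95]))
gx=np.median(Q[:,0])
h=(d>0)&(Z>190)&(Z<230)&(abs(P[...,0]-gx)<4)&(P[...,1]>5 if len(sys.argv)<3 else P[...,1]>-40)&(vv<330)&(hsv[...,1]<100)
ys=P[...,1][h]
gy=np.median(Q[:,1])
for lo in np.arange(gy-22,gy+30,2):
    k=h&(P[...,1]>=lo)&(P[...,1]<lo+2)
    if k.sum():print(round(lo-gy),round(lo,1),k.sum(),'Z',np.percentile(Z[k],[10,50,90]).round(1))
# wire
w=(d>0)&(P[...,2]<-5)&(P[...,2]>-30)&(abs(P[...,1])<8)&(P[...,0]>28)&(P[...,0]<48)&(vv<265)
Q=P[w];print('wire',w.sum(),'y med/min/max',np.percentile(Q[:,1],[1,50,99]).round(2),'Ztop',np.percentile(Z[w],[50,95]))
E
python3 rel.py w10
```

```text
red 473 [29.87707285 71.27085323  6.83574221] [25.49085531 65.33321722  4.490673  ] [33.88003316 78.17395327  9.52674538] Z [217.79839205 219.08108449 220.10753288]
-14 57.3 237 Z [203.6 210.9 217.4]
-12 59.3 90 Z [217.4 218.5 219.3]
-10 61.3 53 Z [217.7 218.4 219.1]
-8 63.3 2 Z [202.8 209.1 215.4]
-6 65.3 9 Z [200.7 200.9 205. ]
-4 67.3 12 Z [200.3 201.2 202. ]
-2 69.3 37 Z [200.5 201.2 201.9]
0 71.3 51 Z [200.5 201.2 202. ]
2 73.3 36 Z [200.8 201.7 205.7]
4 75.3 52 Z [202.  207.  217.6]
6 77.3 31 Z [217.7 218.3 219.2]
8 79.3 65 Z [217.6 218.2 219. ]
10 81.3 20 Z [217.1 218.2 218.4]
12 83.3 5 Z [200.8 201.1 201.9]
14 85.3 9 Z [201.  201.4 202.4]
16 87.3 13 Z [200.4 201.2 201.5]
18 89.3 20 Z [200.3 201.3 202.3]
20 91.3 51 Z [200.6 201.3 202. ]
22 93.3 49 Z [200.7 201.3 202.5]
24 95.3 52 Z [200.3 201.2 202.2]
26 97.3 50 Z [200.5 201.3 202. ]
28 99.3 49 Z [200.6 201.4 202.1]
wire 1041 y med/min/max [-4.02 -0.93  2.16] Ztop [246.63626508 247.96020877]
```

The slot spans tool y 64–76 with its centre at about 70 and floor at z≈0.2012. The wire is at y=-0.9, so I advance 70.5 mm and shift -4.5 mm sideways, staying well above the gates.

Request:
jog_arm(plan=[[[-0.01,0.1,0,0,0,0.04],[-0.01,0.18,0,0,0,0],[-0.01,0.2,0,0,0,0],[-0.01,0.2,0,0,0,0],[-0.02,0.2,0,0,0,0],[-0.01,0.2,0,0,0,0],[-0.01,0.2,0,0,0,0],[-0.01,0.2,0,0,0,0],[-0.01,0.18,0,0,0,0],[-0.01,0.1,0,0,0,0]]])

```text
time_s: 12.85
position: [0.5783, -0.0975, 0.2258]
tool_rot: [[0.179, 0.984, 0.0], [0.984, -0.179, -0.0], [-0.0, 0.0, -1.0]]
ft_force: [0.2, 0.5, -3.9]
grip_width: 0.0069
```

Request:
jog_arm(plan=[[[0,0,0.1,0,0,0],[0,0,0.15,0,0,0],[0,0,0,0,0,0]]])

```text
time_s: 13.15
position: [0.577, -0.0971, 0.2148]
tool_rot: [[0.179, 0.984, -0.002], [0.984, -0.179, 0.001], [0.0, -0.002, -1.0]]
ft_force: [0.2, 0.0, -4.3]
grip_width: 0.0071
```

```bash
python3 - <<'E'
from h import *
state()
shot('wrist','pics/w11.png');shot('scene','pics/s11.png')
E
python3 rel.py w11 1
```

```text
t 13.15 p [ 0.577  -0.0971  0.2148] F [ 0.16  0.04 -4.35] T [ 0.    0.   -0.02] w 0.0071
[[0.179, 0.984, -0.002], [0.984, -0.179, 0.001], [0.0, -0.002, -1.0]] [-21.1  26.1  70.1  -0.   83.9 -10.8]
red 290 [35.50655841  4.60152555 -3.39845504] [ 30.71454643   1.72068215 -19.11706639] [42.10483554  7.26124641 -0.86525091] Z [217.989096   219.20795538 233.56931769]
-18 -13.4 25 Z [216.5 217.5 218. ]
-16 -11.4 103 Z [217.5 218.3 219.1]
-14 -9.4 115 Z [217.5 218.4 219.3]
-12 -7.4 113 Z [200.5 201.7 217.4]
-10 -5.4 7 Z [200.7 201.7 219. ]
-2 2.6 32 Z [200.6 201.  201.9]
0 4.6 32 Z [201.4 207.1 217.3]
2 6.6 53 Z [217.4 218.2 218.9]
4 8.6 106 Z [217.4 218.2 218.9]
6 10.6 76 Z [216.9 217.8 218.7]
8 12.6 55 Z [200.5 201.2 202. ]
10 14.6 83 Z [200.4 201.2 202. ]
12 16.6 88 Z [200.4 201.2 202. ]
14 18.6 82 Z [200.3 201.3 202. ]
16 20.6 86 Z [200.4 201.2 201.7]
18 22.6 78 Z [200.4 201.3 201.9]
20 24.6 85 Z [200.4 201.1 202. ]
22 26.6 83 Z [200.6 201.2 202. ]
24 28.6 82 Z [200.4 201.3 202. ]
26 30.6 81 Z [200.4 201.2 201.9]
28 32.6 83 Z [200.4 201.2 202.1]
wire 1027 y med/min/max [-4.39 -0.99  1.81] Ztop [235.68868723 236.94737981]
```

View pics/w11.png

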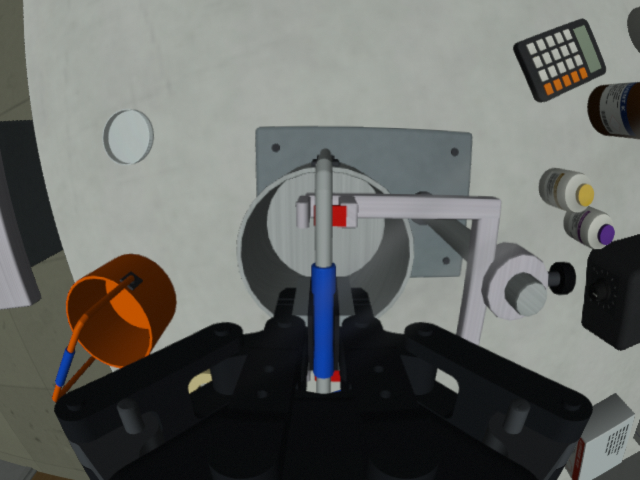

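The wire at y=-1.0 lies over the slot centre (about -1), about 10 mm above the gates. Now I'll descend feeling the force.

Request:
jog_arm(plan=[[[0,0,0.05,0,0,0],[0,0,0.05,0,0,0],[0,0,0.05,0,0,0],[0,0,0,0,0,0],[0,0,0,0,0,0]]])

```text
time_s: 13.75
position: [0.5777, -0.0973, 0.21]
tool_rot: [[0.179, 0.984, 0.0], [0.984, -0.179, -0.0], [-0.0, 0.0, -1.0]]
ft_force: [0.4, 0.3, -3.8]
grip_width: 0.007
```

Request:
jog_arm(plan=[[[0,0,0.03,0,0,0],[0,0,0.03,0,0,0],[0,0,0,0,0,0]]])

```text
time_s: 14.05
position: [0.5776, -0.0973, 0.2074]
tool_rot: [[0.179, 0.984, -0.0], [0.984, -0.179, -0.0], [-0.0, -0.0, -1.0]]
ft_force: [0.1, -0.7, -4.9]
grip_width: 0.0067
```

Request:
jog_arm(plan=[[[0,0,0.03,0,0,0],[0,0,0,0,0,0]]])

```text
time_s: 14.25
position: [0.5776, -0.0973, 0.2062]
tool_rot: [[0.179, 0.984, -0.0], [0.984, -0.179, -0.0], [-0.0, -0.0, -1.0]]
ft_force: [0.3, 0.1, -3.3]
grip_width: 0.0071
```

Request:
jog_arm(plan=[[[0,0,0.03,0,0,0],[0,0,0,0,0,0]]])

```text
time_s: 14.45
position: [0.5776, -0.0973, 0.205]
tool_rot: [[0.179, 0.984, -0.0], [0.984, -0.179, 0.0], [-0.0, -0.0, -1.0]]
ft_force: [1.2, -0.4, -3.7]
grip_width: 0.0072
```

Request:
jog_arm(plan=[[[0,0,0.03,0,0,0],[0,0,0,0,0,0]]])

```text
time_s: 14.65
position: [0.5776, -0.0973, 0.2038]
tool_rot: [[0.179, 0.984, -0.0], [0.984, -0.179, -0.0], [-0.0, -0.0, -1.0]]
ft_force: [-0.3, -0.3, -4.5]
grip_width: 0.0074
```

Request:
jog_arm(plan=[[[0,0,0.03,0,0,0],[0,0,0,0,0,0]]])

```text
time_s: 14.85
position: [0.5777, -0.0973, 0.2028]
tool_rot: [[0.179, 0.984, 0.0], [0.984, -0.179, -0.0], [-0.0, 0.0, -1.0]]
ft_force: [-0.7, 1.2, -1.8]
grip_width: 0.0072
```

Request:
jog_arm(plan=[[[0,0,0.03,0,0,0],[0,0,0,0,0,0]]])

```text
time_s: 15.05
position: [0.5777, -0.0974, 0.2017]
tool_rot: [[0.179, 0.984, 0.0], [0.984, -0.179, -0.0], [-0.0, 0.0, -1.0]]
ft_force: [-1.0, -0.5, -0.7]
grip_width: 0.0074
```

Request:
jog_arm(plan=[[[0,0,0.03,0,0,0],[0,0,0,0,0,0]]])

```text
time_s: 15.25
position: [0.5778, -0.0974, 0.2007]
tool_rot: [[0.179, 0.984, 0.001], [0.984, -0.179, -0.0], [-0.0, 0.001, -1.0]]
ft_force: [-1.5, 1.1, 1.1]
grip_width: 0.0071
```

Request:
jog_arm(plan=[[[0,0,0.03,0,0,0],[0,0,0,0,0,0]]])

```text
time_s: 15.45
position: [0.578, -0.0974, 0.1996]
tool_rot: [[0.179, 0.984, 0.001], [0.984, -0.179, -0.001], [-0.0, 0.001, -1.0]]
ft_force: [-0.7, 0.3, 3.4]
grip_width: 0.0074
```

```bash
python3 - <<'E'
from h import *
state()
shot('wrist','pics/w12.png')
E
python3 rel.py w12 1 | grep -v '^-\?[0-9]'
```

```text
t 15.45 p [ 0.578  -0.0974  0.1996] F [-0.67  0.27  3.41] T [0.   0.15 0.01] w 0.0074
[[0.179, 0.984, 0.001], [0.984, -0.179, -0.001], [-0.0, 0.001, -1.0]] [-21.1  26.7  71.6   0.   81.6 -10.8]
red 294 [ 35.34037837   4.29218136 -18.39042066] [ -9.12937905   2.14871947 -20.32593672] [ 39.95750993 122.56039621  -1.25353339] Z [216.27690644 217.9983647  219.20886341]
wire 1633 y med/min/max [-7.86  0.43  7.74] Ztop [219.56861046 221.4664001 ]
```

View pics/w12.png

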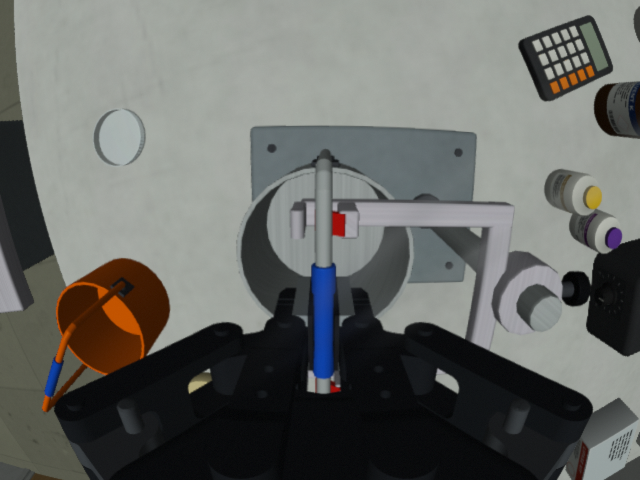

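The gates are being pressed: the reading has risen about 7.5 N from the carry weight. The bar sits between tip and cheek in the picture, so I'll continue.

Request:
jog_arm(plan=[[[0,0,0.03,0,0,0],[0,0,0,0,0,0]]])

```text
time_s: 15.7
position: [0.5779, -0.0974, 0.1985]
tool_rot: [[0.179, 0.984, 0.001], [0.984, -0.179, -0.001], [-0.0, 0.001, -1.0]]
ft_force: [-2.1, -0.4, 5.3]
grip_width: 0.0073
```

Request:
jog_arm(plan=[[[0,0,0.03,0,0,0],[0,0,0,0,0,0]]])

```text
time_s: 15.9
position: [0.5776, -0.0974, 0.1972]
tool_rot: [[0.179, 0.984, 0.0], [0.984, -0.179, -0.001], [-0.0, 0.001, -1.0]]
ft_force: [-2.6, 0.7, 5.5]
grip_width: 0.0071
```

Request:
jog_arm(plan=[[[0,0,0.03,0,0,0],[0,0,0,0,0,0]]])

```text
time_s: 16.1
position: [0.5774, -0.0973, 0.1959]
tool_rot: [[0.179, 0.984, -0.0], [0.984, -0.179, -0.0], [-0.0, -0.0, -1.0]]
ft_force: [-3.7, 0.5, 5.7]
grip_width: 0.0066
```

Request:
jog_arm(plan=[[[0,0,0.03,0,0,0],[0,0,0,0,0,0]]])

```text
time_s: 16.3
position: [0.5771, -0.0973, 0.1946]
tool_rot: [[0.179, 0.984, -0.001], [0.984, -0.179, -0.0], [-0.0, -0.001, -1.0]]
ft_force: [-4.2, 0.5, 6.3]
grip_width: 0.0074
```

Request:
jog_arm(plan=[[[0,0,0.03,0,0,0],[0,0,0,0,0,0]]])

```text
time_s: 16.5
position: [0.5769, -0.0972, 0.1932]
tool_rot: [[0.179, 0.984, -0.002], [0.984, -0.179, 0.0], [-0.0, -0.002, -1.0]]
ft_force: [-5.2, 0.3, 4.5]
grip_width: 0.007
```

Request:
jog_arm(plan=[[[0,0,0.03,0,0,0],[0,0,0,0,0,0]]])

```text
time_s: 16.7
position: [0.5768, -0.0972, 0.1918]
tool_rot: [[0.179, 0.984, -0.002], [0.984, -0.179, 0.0], [-0.0, -0.002, -1.0]]
ft_force: [-5.2, 0.2, 3.6]
grip_width: 0.0069
```

Request:
jog_arm(plan=[[[0,0,0.03,0,0,0],[0,0,0,0,0,0]]])

```text
time_s: 16.9
position: [0.5763, -0.097, 0.1901]
tool_rot: [[0.179, 0.984, -0.004], [0.984, -0.179, 0.001], [0.0, -0.004, -1.0]]
ft_force: [-7.4, 0.8, 1.6]
grip_width: 0.0071
```

Request:
jog_arm(plan=[[[0,0,0.03,0,0,0],[0,0,0,0,0,0]]])

```text
time_s: 17.1
position: [0.5758, -0.0968, 0.1879]
tool_rot: [[0.179, 0.984, -0.006], [0.984, -0.179, 0.002], [0.001, -0.006, -1.0]]
ft_force: [-0.8, 0.5, -4.2]
grip_width: 0.0071
```

```bash
python3 - <<'E'
from h import *
state()
shot('wrist','pics/w13.png')
E
python3 rel.py w13 1 | grep -v '^-\?[0-9]'
```

```text
t 17.1 p [ 0.5758 -0.0968  0.1879] F [-0.81  0.54 -4.17] T [ 0.05  0.11 -0.02] w 0.0071
[[0.179, 0.984, -0.006], [0.984, -0.179, 0.002], [0.001, -0.006, -1.0]] [-21.1  27.3  72.7  -0.   80.4 -10.8]
red 1011 [ 35.2937045    1.79588089 -30.89877161] [ 30.68855916  -3.9336403  -32.75428732] [ 39.36092741   8.18562243 -27.30744471] Z [217.76345581 218.98794706 220.13777102]
wire 1334 y med/min/max [-7.75 -1.38  7.74] Ztop [208.53371525 217.83973609]
```

View pics/w13.png

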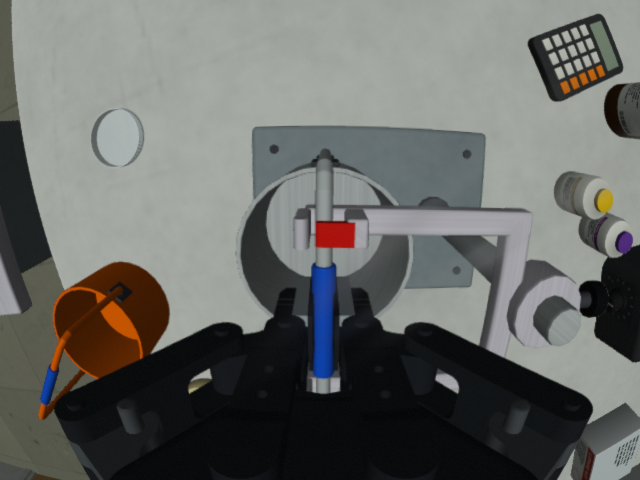

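The left gate has snapped shut over the wire, with red at (335,235) across the bar. I'll go on down to the slot floor.

Request:
jog_arm(plan=[[[0,0,0.03,0,0,0],[0,0,0,0,0,0]]])

```text
time_s: 17.35
position: [0.5777, -0.0973, 0.1877]
tool_rot: [[0.179, 0.984, -0.0], [0.984, -0.179, 0.0], [0.0, -0.001, -1.0]]
ft_force: [-0.7, 0.1, -2.8]
grip_width: 0.0071
```

Request:
jog_arm(plan=[[[0,0,0.03,0,0,0],[0,0,0,0,0,0]]])

```text
time_s: 17.55
position: [0.5777, -0.0973, 0.1869]
tool_rot: [[0.179, 0.984, -0.0], [0.984, -0.179, 0.0], [-0.0, -0.0, -1.0]]
ft_force: [0.1, 0.0, -3.5]
grip_width: 0.0072
```

```bash
python3 - <<'E'
from h import *
state()
im,d,ci=shot('scene','pics/s14.png')
cv2.imwrite('pics/s14c.png',cv2.resize(im[140:290,240:400],(800,600)*1,interpolation=cv2.INTER_CUBIC)[:,:,::-1])
E
```

```text
t 17.55 p [ 0.5777 -0.0973  0.1869] F [ 0.07  0.01 -3.55] T [0.06 0.   0.01] w 0.0072
[[0.179, 0.984, -0.0], [0.984, -0.179, 0.0], [-0.0, -0.0, -1.0]] [-21.1  27.3  72.8  -0.   79.9 -10.8]
```

View pics/s14c.png

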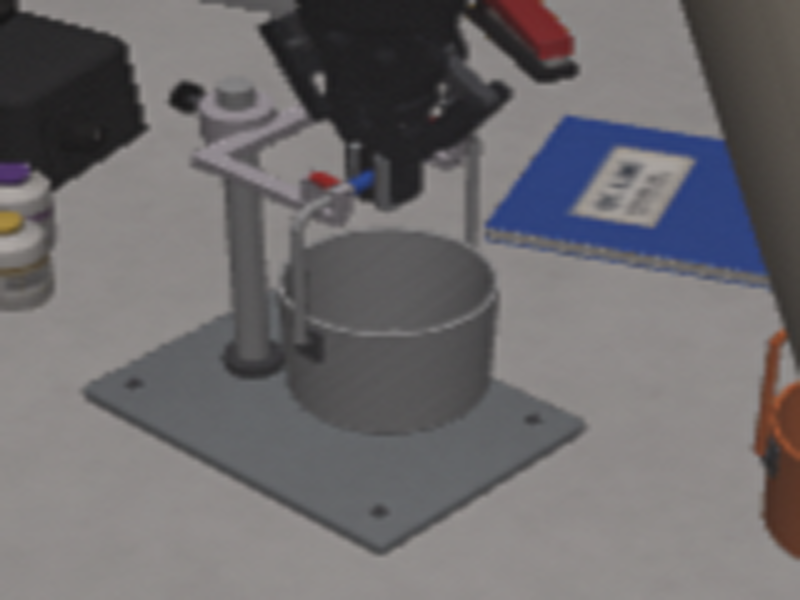

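Still about 1–2 mm to go until the bar rests on the floor, so I'll keep lowering until the weight comes off.

Request:
jog_arm(plan=[[[0,0,0.03,0,0,0],[0,0,0,0,0,0]]])

```text
time_s: 17.8
position: [0.5777, -0.0973, 0.1858]
tool_rot: [[0.179, 0.984, 0.0], [0.984, -0.179, -0.0], [-0.0, 0.0, -1.0]]
ft_force: [-0.7, 0.3, -4.2]
grip_width: 0.0067
```

Request:
jog_arm(plan=[[[0,0,0.02,0,0,0],[0,0,0,0,0,0]]])

```text
time_s: 18.0
position: [0.5778, -0.0973, 0.1856]
tool_rot: [[0.179, 0.984, 0.001], [0.984, -0.179, -0.0], [-0.0, 0.001, -1.0]]
ft_force: [-1.5, 0.0, 0.1]
grip_width: 0.0073
```

Request:
jog_arm(plan=[[[0,0,0.02,0,0,0],[0,0,0,0,0,0]]])

```text
time_s: 18.2
position: [0.5778, -0.0974, 0.1854]
tool_rot: [[0.179, 0.984, 0.001], [0.984, -0.179, -0.001], [-0.0, 0.002, -1.0]]
ft_force: [-2.4, 1.0, 4.9]
grip_width: 0.0069
```

The bar is on the slot floor: a stiff stop at TCP z 0.1855, 18 mm below first touch. I'll relieve the press slightly and let go.

Request:
jog_arm(plan=[[[0,0,-0.02,0,0,0],[0,0,0,0,0,0]]])

```text
time_s: 18.4
position: [0.5778, -0.0974, 0.1855]
tool_rot: [[0.179, 0.984, 0.001], [0.984, -0.179, -0.0], [-0.0, 0.001, -1.0]]
ft_force: [-2.9, 0.6, 3.4]
grip_width: 0.007
```

Request:
jog_arm(plan=[[[0,0,0,0,0,0],[0,0,0,0,0,0],[0,0,0,0,0,0],[0,0,0,0,0,0]]], grip=-0.4, squeeze=20)

```text
time_s: 18.8
position: [0.5777, -0.0974, 0.1851]
tool_rot: [[0.179, 0.984, 0.0], [0.984, -0.179, -0.0], [-0.0, 0.0, -1.0]]
ft_force: [0.3, -0.1, -0.2]
grip_width: 0.0255
```

```bash
python3 - <<'E'
from h import *
state()
shot('wrist','pics/w15.png')
im,d,ci=shot('scene','pics/s15.png')
cv2.imwrite('pics/s15c.png',cv2.resize(im[140:290,240:400],(800,600)*1,interpolation=cv2.INTER_CUBIC)[:,:,::-1])
E
```

```text
t 18.8 p [ 0.5777 -0.0974  0.1851] F [ 0.3  -0.05 -0.2 ] T [-0.02 -0.01 -0.  ] w 0.0255
[[0.179, 0.984, 0.0], [0.984, -0.179, -0.0], [-0.0, 0.0, -1.0]] [-21.1  27.4  72.9  -0.   79.6 -10.8]
```

View pics/w15.png

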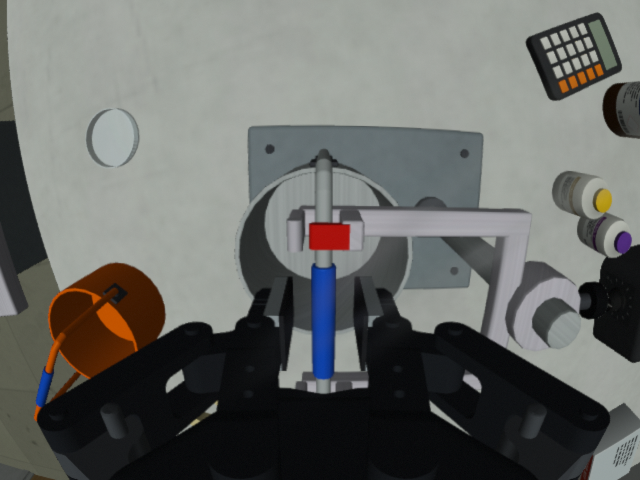

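View pics/s15c.png

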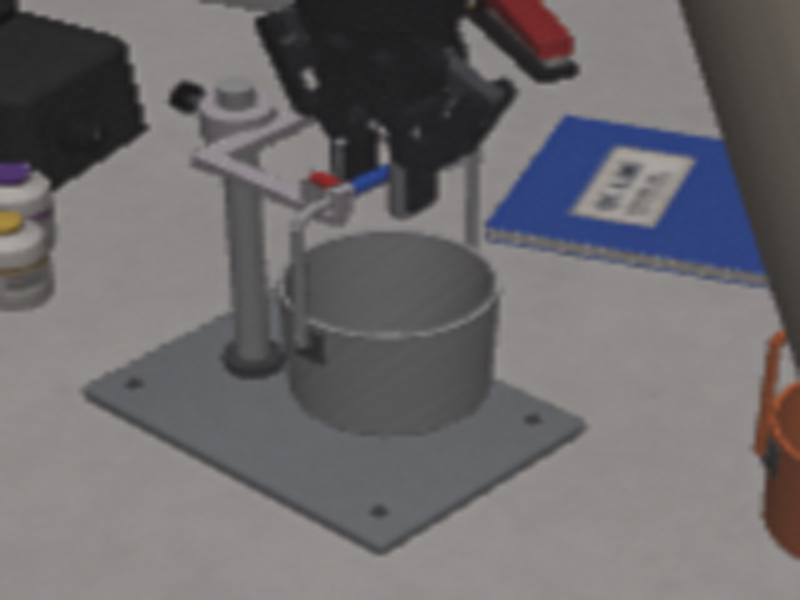

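The fingers are free on both sides of the bar, so I'll retreat straight up and then look at both gates.

Request:
jog_arm(plan=[[[0,0,-0.1,0,0,0],[0,0,-0.2,0,0,0],[0,0,-0.3,0,0,0],[0,0,-0.4,0,0,0],[0,0,-0.5,0,0,0],[0,0,-0.5,0,0,0],[0,0,-0.5,0,0,0],[-0.5,0,-0.4,0,0,0],[-0.9,0,0,0,0,0],[-0.9,0,0,0,0,0]]])

```text
time_s: 19.9
position: [0.5611, -0.1885, 0.3031]
tool_rot: [[0.178, 0.984, 0.002], [0.984, -0.178, -0.001], [-0.001, 0.003, -1.0]]
ft_force: [1.0, 1.0, -0.4]
grip_width: 0.0255
```

Request:
jog_arm(plan=[[[-0.8,-0.3,0,0,0,0],[-0.8,-0.3,0,0,0,0],[-0.3,-0.3,0,0,0,0],[0,0,0,0,0,0]]])

```text
time_s: 20.3
position: [0.511, -0.2571, 0.3022]
tool_rot: [[0.182, 0.983, 0.001], [0.983, -0.182, -0.001], [-0.001, 0.001, -1.0]]
ft_force: [0.2, 0.6, 0.0]
grip_width: 0.0257
```

```bash
python3 - <<'E'
from h import *
state()
im,d,ci=shot('wrist','pics/w16.png')
im,d,ci=shot('scene','pics/s16.png')
cv2.imwrite('pics/s16c.png',cv2.resize(im[140:290,240:400],(800,600)*1,interpolation=cv2.INTER_CUBIC)[:,:,::-1])
E
```

```text
t 20.3 p [ 0.511  -0.2571  0.3022] F [0.17 0.59 0.01] T [ 0.06 -0.05 -0.03] w 0.0257
[[0.182, 0.983, 0.001], [0.983, -0.182, -0.001], [-0.001, 0.001, -1.0]] [-38.6  21.9  62.6  -0.   95.5 -28.1]
```

View pics/w16.png

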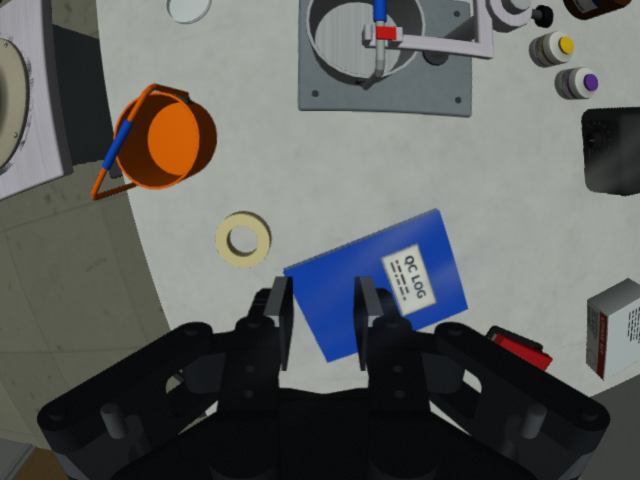

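View pics/s16c.png

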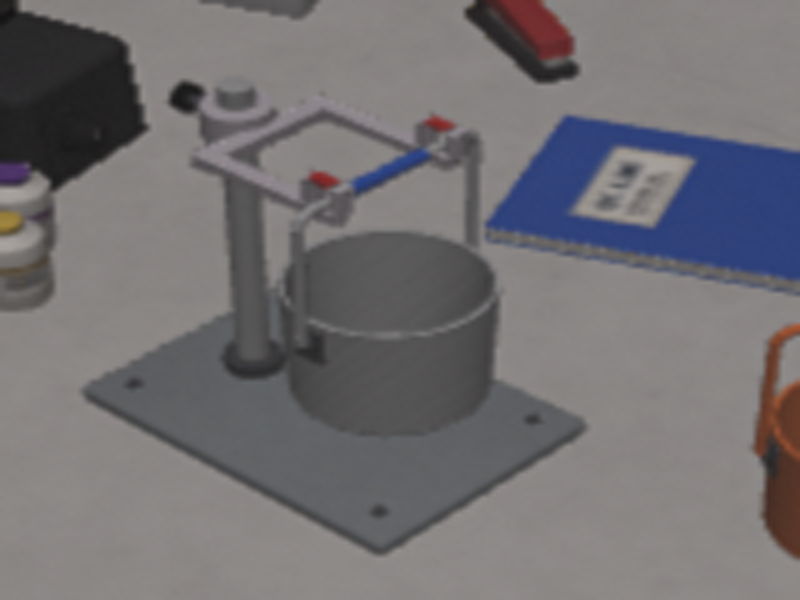

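Both gates show shut over the bar: the right one at (385,33) in the wrist view, and both in the scene crop at (323,180) and (437,125). I'll check gate heights and the bystanders, then hand in.

```bash
python3 - <<'E'
from h import *
a=np.load('pics/scene0.npz');b=np.load('pics/s16.npz');ci=cam('scene')
vv,uu=np.mgrid[0:480,0:640];W=unproj(ci,uu,vv,b['d']);hsv=cv2.cvtColor(b['im'],cv2.COLOR_RGB2HSV)
r=(b['d']>0)&((hsv[...,0]<8)|(hsv[...,0]>172))&(hsv[...,1]>110)&(W[...,2]>.19)&(W[...,2]<.24)&(uu>250)&(uu<350)
k,l,st,ce=cv2.connectedComponentsWithStats(r.astype(np.uint8))
for i in range(1,k):
    if st[i,4]>4:print('gate',ce[i].round(),np.median(W[l==i],0).round(4),W[l==i][:,2].max().round(4))
bl=(uu>300)&(uu<335)&(vv>165)&(vv<195)&(hsv[...,0]>105)&(hsv[...,0]<130)&(hsv[...,1]>110)&(b['d']>0)
print('sleeve top',W[bl].mean(0).round(4),W[bl].max(0).round(4))
df=(np.abs(a['im'].astype(int)-b['im']).max(2)>40).astype(np.uint8);df=cv2.morphologyEx(df,cv2.MORPH_OPEN,np.ones((3,3)))
k,l,st,ce=cv2.connectedComponentsWithStats(df)
for i in range(1,k): print(st[i])
E
```

```text
gate [327. 170.] [ 0.5728 -0.1324  0.2186] 0.2222
gate [304. 184.] [ 0.5855 -0.0599  0.2195] 0.2216
sleeve top [ 0.5756 -0.0978  0.2077] [ 0.5814 -0.0743  0.2107]
[351   0  18  26 384]
[ 355    0  104  123 4644]
[460   0  27  38 748]
[ 487    0   69   30 1125]
[541   0   4   2   8]
[ 533   27  107  115 3614]
[477  49  36  20 420]
[521  56  16   6  66]
[ 401  133   36   88 2232]
[467 155   4   8  29]
[ 468  158   26   90 1228]
[333 175   3   3   9]
[311 178  14  10  60]
[297 198  42  25 714]
[326 218  13  15 123]
[301 224   4   6  21]
[408 226  17  36 229]
[409 271  20  50 534]
[394 281  23  62 699]
[439 280  25   6 121]
[ 229  293   50   33 1146]
[472 301  23  24 378]
[511 304  26  24 263]
[ 229  318   62   36 1037]
[ 498  330   75   68 1839]
[236 343   3   3   9]
[453 345  10  10  82]
[475 351  10   9  61]
[400 352  11  20 138]
[493 360   3   3   9]
[628 362   5   6  21]
[598 363  42  37 746]
[432 370  30  34 637]
[404 383  15  30 298]
[484 391   7   7  39]
[500 402  20  11 121]
[454 405  47  26 648]
[417 412   3   4  12]
[415 417  22  18 150]
```

```bash
python3 - <<'E'
from rig import close_job
print(close_job())
E
```

```text
the job is handed in; nothing more can be done
None
```

The steel pail now hangs by its bail in the double hook with both red gates shut over the bar, and the job was handed in at about 20 s.

- **Swinging the bail:** I caged the sleeve loosely between the fingers and brought the bail upright along its arc, to within about 1°. The pail stayed standing but slid about 6 mm.
- **Carrying and hooking:** I gripped the bar, carried the pail (about 4–5 N on the force reading) to the hook, and pressed down in steps of about 1 mm. The bar met the gates with the TCP at about 0.203 m. The peak press was roughly 11 N net, far below 25 N. The gates snapped back, and the bar stopped stiffly 18 mm lower on the slot floor.
- **Letting go:** I opened the fingers and withdrew straight up. The force reading was near zero afterwards.

**Last checks:**
- Both gates are back at their rest height, about 0.219–0.222 m, same as at the start.
- The sleeve's highest measured point (0.2107 m) puts the bar about 1 mm above its seated height, which is within camera error.
- Comparing the scene picture before and after showed no change at the dish, timer or dropper bottle, and no sign that the logbook or tape roll moved. The arm partly covers the orange pail and tape area in that view, so the tape roll was only seen in the wrist picture, where it looked undisturbed.
- None of my final checks failed or disagreed.

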